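Scoop ball knobs into a tub and snap its lid on

TASK

With the aluminium scoop, scoop at least three of the orange ball knobs out of the blue bin in one load and tip them into the round white tub; do not touch the knobs with the gripper and spill none. Stand the scoop back on its flat bottom on the worktable, then put the blue lid on the tub and press it down until all three catches snap over its rim. Leave the loupe, the black lens ring and the micrometer alone.

Things in the scene. Friction and masses are not known exactly. Their poses are not given: they have to be found in the camera images.
- bin: Open blue plastic parts bin, fixed to the table, outside 82 (x) x 218 (y) x 44 mm high, walls and floor 4 mm, inside 74 x 210 mm. Origin: centre of its underside; long axis is y, z up. The knobs lie in its -y half at the start; the +y half is empty.
- scoop: Loose scoop, 160 g. Origin under the pan; x to the open nose, z up. Aluminium pan: flat underside x -52 to +40 mm, 66 mm wide, floor 2 mm thinning to a sharp lip at x +40; side walls 30 mm high at the back sloping to nothing at the nose; back wall at x -41 mm. Upright handle behind it at x -46 mm: black grip 14 mm thick (x), 28 mm wide (y), z 50 to 102 mm; grasp across the 14 mm at z 78 mm.
- tub: Round white tub, fixed, outside diameter 108 mm, inside 96 mm at the narrowest, 60 mm high, floor 4 mm. Origin: centre of its underside, z up. Three blue spring catches round it, 120 degrees apart, reach up to 76 mm and out to 63 mm from the axis; their noses, 66 mm high and 54.5 mm from the axis, have a sloping lead-in and spring outward when the lid is pushed down with some 8 to 12 N in all.
- scoop_pan (a point): Middle of the scoop's load space: 15 mm above the scoop's origin, same axes; knobs that lie in the pan are within 46 mm of it.
- tub_mid (a point): Middle of the inside of the tub, on its axis, 28 mm above the tub's origin; knobs that lie in the tub are within 47 mm of it.
- lid: Loose round blue lid, 70 g. Origin: centre of its plug's underside, z up. Plug 91 mm diameter, 14 mm high, tapered to 83 mm below, enters the tub; flange 112 mm diameter, z 14 to 18 mm; bar grip on top 40 mm long (x), 16 mm thick (y), z 18 to 47 mm. Laid on, it rests on the catches, origin 52 to 56 mm above the tub's; snapped home, flange on the rim, origin 46 mm above the tub's.
- knob1: One of five alike orange plastic ball knobs, 18 mm diameter, with a brass insert, 15 g, slippery, loose in the bin. Origin: its centre.
- knob2: One of five alike orange plastic ball knobs, 18 mm diameter, with a brass insert, 15 g, slippery, loose in the bin. Origin: its centre.
- knob3: One of five alike orange plastic ball knobs, 18 mm diameter, with a brass insert, 15 g, slippery, loose in the bin. Origin: its centre.
- knob4: One of five alike orange plastic ball knobs, 18 mm diameter, with a brass insert, 15 g, slippery, loose in the bin. Origin: its centre.
- knob5: One of five alike orange plastic ball knobs, 18 mm diameter, with a brass insert, 15 g, slippery, loose in the bin. Origin: its centre.
- loupe: Bystander, leave alone: black magnifying loupe with a white rim, 39 mm wide, 40 mm high, standing. Origin: centre of its underside.
- lens_ring: Bystander, leave alone: black lens ring with clear glass, 54 x 46 x 8 mm, lying flat. Origin: centre of its underside.
- micrometer: Bystander, leave alone: micrometer, 40 x 120 x 13 mm, lying flat. Origin: centre of its underside.

How it is judged (in metres and radians):
On the way, in this order (a step that is already met when the one before it is completed fails the run):
1. at least three knobs lie in the raised scoop together, clear of the bin (height (world z) of scoop above 0.07 m and (distance between each of knob1, knob2, knob3 and scoop_pan below 0.046 m or distance between each of knob1, knob2, knob4 and scoop_pan below 0.046 m or distance between each of knob1, knob2, knob5 and scoop_pan below 0.046 m or distance between each of knob1, knob3, knob4 and scoop_pan below 0.046 m or distance between each of knob1, knob3, knob5 and scoop_pan below 0.046 m or distance between each of knob1, knob4, knob5 and scoop_pan below 0.046 m or distance between each of knob2, knob3, knob4 and scoop_pan below 0.046 m or distance between each of knob2, knob3, knob5 and scoop_pan below 0.046 m or distance between each of knob2, knob4, knob5 and scoop_pan below 0.046 m or distance between each of knob3, knob4, knob5 and scoop_pan below 0.046 m)), for 0.2 s.
2. at least three knobs are in the tub ((distance between each of knob1, knob2, knob3 and tub_mid below 0.047 m or distance between each of knob1, knob2, knob4 and tub_mid below 0.047 m or distance between each of knob1, knob2, knob5 and tub_mid below 0.047 m or distance between each of knob1, knob3, knob4 and tub_mid below 0.047 m or distance between each of knob1, knob3, knob5 and tub_mid below 0.047 m or distance between each of knob1, knob4, knob5 and tub_mid below 0.047 m or distance between each of knob2, knob3, knob4 and tub_mid below 0.047 m or distance between each of knob2, knob3, knob5 and tub_mid below 0.047 m or distance between each of knob2, knob4, knob5 and tub_mid below 0.047 m or distance between each of knob3, knob4, knob5 and tub_mid below 0.047 m)), for 0.2 s.
3. the scoop stands on the worktable again, before the lid is on (height (world z) of scoop below 0.006 m and angle between scoop's own z axis and vertical below 0.1 rad and contact force between the fingers and scoop below 0.1 N and not (z of lid in the frame of tub below 0.0485 m and horizontal distance between lid and tub below 0.005 m and angle between lid's own z axis and vertical below 0.05 rad)), for 0.2 s.
At the end, for the whole second after the job is handed in: At least three knobs in the tub, the others in tub or bin; lid snapped home (origin under 48.5 mm above the tub's, within 5 mm of its axis, level within 0.05 rad); scoop at rest upright on its flat bottom on the worktable (underside within 6 mm of it, within 0.1 rad) ((distance between each of knob1, knob2, knob3 and tub_mid below 0.047 m or distance between each of knob1, knob2, knob4 and tub_mid below 0.047 m or distance between each of knob1, knob2, knob5 and tub_mid below 0.047 m or distance between each of knob1, knob3, knob4 and tub_mid below 0.047 m or distance between each of knob1, knob3, knob5 and tub_mid below 0.047 m or distance between each of knob1, knob4, knob5 and tub_mid below 0.047 m or distance between each of knob2, knob3, knob4 and tub_mid below 0.047 m or distance between each of knob2, knob3, knob5 and tub_mid below 0.047 m or distance between each of knob2, knob4, knob5 and tub_mid below 0.047 m or distance between each of knob3, knob4, knob5 and tub_mid below 0.047 m) and (distance between knob1 and tub_mid below 0.047 m or (x of knob1 in the frame of bin between -0.037 and 0.037 m and y of knob1 in the frame of bin between -0.105 and 0.105 m and height (world z) of knob1 below 0.045 m)) and (distance between knob2 and tub_mid below 0.047 m or (x of knob2 in the frame of bin between -0.037 and 0.037 m and y of knob2 in the frame of bin between -0.105 and 0.105 m and height (world z) of knob2 below 0.045 m)) and (distance between knob3 and tub_mid below 0.047 m or (x of knob3 in the frame of bin between -0.037 and 0.037 m and y of knob3 in the frame of bin between -0.105 and 0.105 m and height (world z) of knob3 below 0.045 m)) and (distance between knob4 and tub_mid below 0.047 m or (x of knob4 in the frame of bin between -0.037 and 0.037 m and y of knob4 in the frame of bin between -0.105 and 0.105 m and height (world z) of knob4 below 0.045 m)) and (distance between knob5 and tub_mid below 0.047 m or (x of knob5 in the frame of bin between -0.037 and 0.037 m and y of knob5 in the frame of bin between -0.105 and 0.105 m and height (world z) of knob5 below 0.045 m)) and z of lid in the frame of tub below 0.0485 m and horizontal distance between lid and tub below 0.005 m and angle between lid's own z axis and vertical below 0.05 rad and height (world z) of scoop below 0.006 m and angle between scoop's own z axis and vertical below 0.1 rad and linear speed of each of scoop, lid below 0.02 m/s); the robot touches nothing.
It fails at once if the gripper touches a knob (contact force between the fingers and knob1 above 0.3 N or contact force between the fingers and knob2 above 0.3 N or contact force between the fingers and knob3 above 0.3 N or contact force between the fingers and knob4 above 0.3 N or contact force between the fingers and knob5 above 0.3 N).
It fails at once if a knob is spilt outside the bin and the tub ((height (world z) of knob1 below 0.03 m and not (distance between knob1 and tub_mid below 0.047 m) and not (x of knob1 in the frame of bin between -0.037 and 0.037 m and y of knob1 in the frame of bin between -0.105 and 0.105 m and height (world z) of knob1 below 0.045 m)) or (height (world z) of knob2 below 0.03 m and not (distance between knob2 and tub_mid below 0.047 m) and not (x of knob2 in the frame of bin between -0.037 and 0.037 m and y of knob2 in the frame of bin between -0.105 and 0.105 m and height (world z) of knob2 below 0.045 m)) or (height (world z) of knob3 below 0.03 m and not (distance between knob3 and tub_mid below 0.047 m) and not (x of knob3 in the frame of bin between -0.037 and 0.037 m and y of knob3 in the frame of bin between -0.105 and 0.105 m and height (world z) of knob3 below 0.045 m)) or (height (world z) of knob4 below 0.03 m and not (distance between knob4 and tub_mid below 0.047 m) and not (x of knob4 in the frame of bin between -0.037 and 0.037 m and y of knob4 in the frame of bin between -0.105 and 0.105 m and height (world z) of knob4 below 0.045 m)) or (height (world z) of knob5 below 0.03 m and not (distance between knob5 and tub_mid below 0.047 m) and not (x of knob5 in the frame of bin between -0.037 and 0.037 m and y of knob5 in the frame of bin between -0.105 and 0.105 m and height (world z) of knob5 below 0.045 m))).
It fails at once if a bystander is moved by more than 15 mm (distance of any of loupe, lens_ring, micrometer from where it was at the start of the episode above 0.015 m).
It also fails if it takes over 72 s, if anything falls off the work surface, if the arm or the gripper's body presses on something with over 40 N, if the wrist force passes 120 N, or if a joint passes its speed limit or range.

ROBOT

A 7-joint arm with a two-finger parallel gripper is mounted at the origin on a cart in front of the work surface, level with it; the furniture and walls round the work are solid. World frame = base frame: x ahead of the robot, y to its left, z up, the work surface at z = 0. Lengths are in m, angles in degrees, forces in N, time in s.
With the tool pointing down it reaches from about 0.4 to 0.9 m from the base axis. Payload 5.5 kg.
Tool frame: the origin (TCP) lies midway between the tips of the shut fingers; the grasp point (between the pads) lies 19 mm behind it; z points along the fingers, y is the direction in which the jaws open and shut (so a half turn about z gives the same grasp; the last joint's range is limited). The gripper opens to 85 mm and grips with 20 to 120 N. Pads are 22 mm wide; open, the fingers measure 114 mm over their backs; the gripper's body (76 mm by 85 mm) begins 54 mm behind the grasp point. The pads swing forward as they close: fully open they stand 13 mm farther back than shut.
Start: joints at [80.856, 28.699, -24.465, 88.831, 12.651, 65.22, -12.049], TCP at [0.267, -0.593, 0.231] pointing down, gripper open.
Joint ranges: [-164.97, 164.97], [-17.58, 116.51], [-87.97, 89.64], [11.32, 138.91], [-80.73, 260.73], [10.89, 115.49], [-147.41, 147.41]. Speed limits (degrees/s): [147.25, 147.25, 180, 180, 180, 180, 180].

INTERFACE

Orientations are given as a 3x3 rotation matrix whose columns are the frame's x, y, z axes.
In Python, from plant import * gives the robot as it stands.
- The arm moves only by the shell command python3 -m creep 'ROWS'. ROWS is text: rows parted by semicolons, each of 7 numbers parted by spaces: the shift along the tool's x, y, z in cm, then the turn, a rotation vector about the tool's x, y, z in degrees, then the opening, from -1 (shut) to 1 (fully open). In form: dx dy dz rx ry rz claw; .... A call has 1 to 12 rows; each row shifts and turns the commanded pose from where the row before left it, along the tool's axes as they then stand; what a row does not reach is not made up. A row lasts 1/10 s, in which the tool goes at most 50 mm and 8.59 degrees, less where a joint would pass 70% of its speed; a pose out of reach is approached as far as the arm can. A call with a gripper value outside its range is refused whole. The fingers move at their own pace and stop on an object; the grip force is fixed at half the most. Time passes only in rows, so rows that do not move let the fingers close. It gives the time, the measured TCP pose, the force and the opening at its end, in the units of the state.
- read_state(): the state, without advancing time (a new reading comes with each control period).
- camera(name): name is "side" or "top"; returns a dict with "color" (384x512x3 uint8, red, green, blue), "fovy" (degrees; the focal length in pixels is half the picture's height over the tangent of half this angle, whatever the lens; pixels are square), "cx", "cy" (the principal point, pixels), "rvec" (rotation vector, rad) and "tvec" (3), from world to camera coordinates, as OpenCV has them. Camera axes: x right, y down, z forward; pixel columns grow to the right and rows downward; lengths in m; the calibration is good to about 2 mm. A picture is of the moment at which its call begins. There is no depth.
- sign_off(): hands the job in, once; it reports no verdict.
Trained networks look in a picture, given as the dict that the camera call returned (one of the last four; its "shot" number tells which), for a name from the list of things; names that differ only in an ending like _2 or _b are one class to them, and where a whole thing is asked for, a point or a joint stands for the part that bears it (a point fixed in the world has none). Each returns a list of dicts, best first, with "confidence" (0 to 1); they miss things now and then, are a little off and sometimes report something else, mostly with a low value. They report only what shows in the picture. A call takes as long as a camera call.
- spot_in(picture, name): "xyz" ([x, y, z] in m, in the coordinates of the camera as it stood for that picture, good to about 4 mm: the middle of the surface that is visible of it).
The state is a dict: "clock": time; "joints": joint angles; "joint_velocities": joint speeds; "joint_efforts": joint torques, N m; "tool_pos": TCP position; "orientation": TCP orientation; "contact_force": force on the tool from outside, world axes, zero at the start; "wrist_torque": the same for the moment, N m; "finger_gap": opening from 0.0 (shut) to 1.0 (fully open).
Only numpy, scipy, OpenCV 4.12 (cv2) and the standard library are available. Lean on these libraries where they do the work, as an engineer would, in place of code of your own. Each camera call takes 0.05 s, during which the arm holds its last target. There are 200 camera calls.

## Working session

There is one attempt and no reset: what is moved stays moved. The work goes in short steps, Python scripts to look and compute and a shell command to move; the robot and the scene stay as the last step left them, time stands still between calls to the robot, and variables do not carry over. Pictures are saved under pics/ and viewed, about 8 in all and at most 12, crops included, and the job is handed in when it is done.

```bash
mkdir -p pics; cat > h.py <<'E'
from plant import *
import numpy as np, cv2
def Rt(c):
    R,_=cv2.Rodrigues(np.array(c["rvec"],float)); return R,np.array(c["tvec"],float).ravel()
def toworld(c,p):
    R,t=Rt(c); return R.T@(np.array(p)-t)
def K(c):
    f=c["color"].shape[0]/2/np.tan(np.radians(c["fovy"]/2)); return f
def proj(c,p):
    R,t=Rt(c); q=R@np.array(p)+t; f=K(c); return np.array([f*q[0]/q[2]+c["cx"],f*q[1]/q[2]+c["cy"]])
def ray(c,u,v,z):
    R,t=Rt(c); d=R.T@np.array([(u-c["cx"])/K(c),(v-c["cy"])/K(c),1]); o=-R.T@t
    return o+d*(z-o[2])/d[2]
def save(c,n,s=1.5): cv2.imwrite("pics/"+n+".png",cv2.resize(c["color"][:,:,::-1],None,fx=s,fy=s))
E
python3 - <<'E'
from h import *
np.set_printoptions(precision=4,suppress=True)
ims=[]
for n in("top","side"):
    c=camera(n); ims.append(c["color"]); 
    R,t=Rt(c); print(n,"cam at",-R.T@t,"fwd",R[2])
    for o in["bin","scoop","tub","lid","knob1","loupe","lens_ring","micrometer"]:
        for d in spot_in(c,o)[:6]:
            if d["confidence"]>.3: print(o,round(d["confidence"],2),toworld(c,d["xyz"]),proj(c,toworld(c,d["xyz"])).round())
    save(c,n+"0")
cv2.imwrite("pics/both.png",cv2.resize(np.vstack(ims)[:,:,::-1],None,fx=.78,fy=.78))
s=read_state();print(s["tool_pos"],s["orientation"],s["clock"])
E
```

```text
top cam at [0.479  0.0907 0.9375] fwd [ 0.0557 -0.0151 -0.9983]
bin 0.73 [0.5742 0.0098 0.0035] [282. 179.]
scoop 0.95 [0.5407 0.2578 0.0033] [188. 191.]
lid 0.69 [ 0.4858 -0.2693  0.0223] [390. 212.]
loupe 0.52 [ 0.442  -0.0905  0.0365] [322. 229.]
lens_ring 0.58 [ 0.6592 -0.2199  0.008 ] [368. 147.]
micrometer 0.67 [0.6349 0.3495 0.0068] [153. 155.]
side cam at [0.3116 1.128  0.4991] fwd [ 0.1894 -0.905  -0.3809]
bin 0.57 [ 0.5656 -0.0015  0.0191] [250. 200.]
bin 0.39 [0.5063 0.4259 0.0325] [232. 278.]
scoop 0.97 [0.5524 0.2885 0.0304] [228. 244.]
tub 0.92 [0.5071 0.426  0.0337] [231. 277.]
lid 0.8 [ 0.4792 -0.2429  0.0186] [291. 176.]
loupe 0.42 [ 0.4342 -0.0826  0.0142] [299. 196.]
lens_ring 0.74 [0.541  0.2889 0.026 ] [233. 246.]
lens_ring 0.43 [ 0.6591 -0.2195  0.0025] [238. 179.]
micrometer 0.85 [0.6298 0.3674 0.0051] [184. 267.]
[ 0.2667 -0.5927  0.2313] [[ 0.9119  0.4103 -0.    ]
 [ 0.4103 -0.9119  0.    ]
 [ 0.     -0.     -1.    ]] 0.9
```

View pics/top0.png

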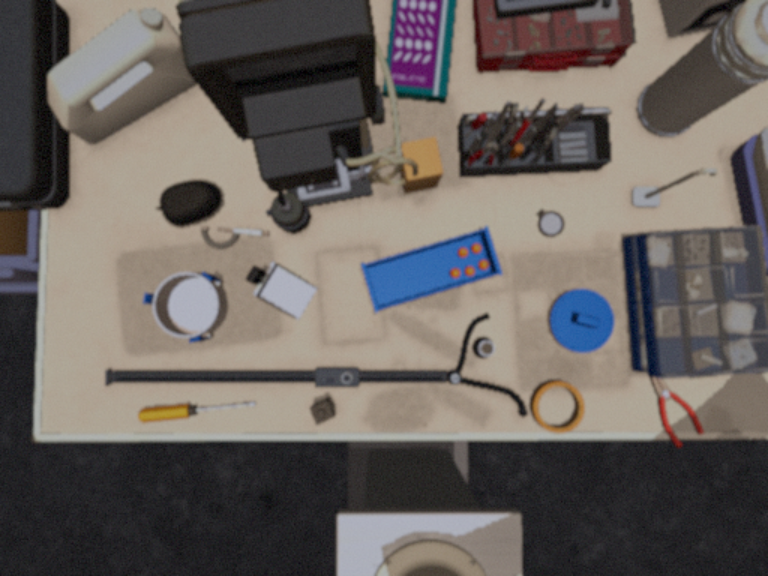

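View pics/side0.png

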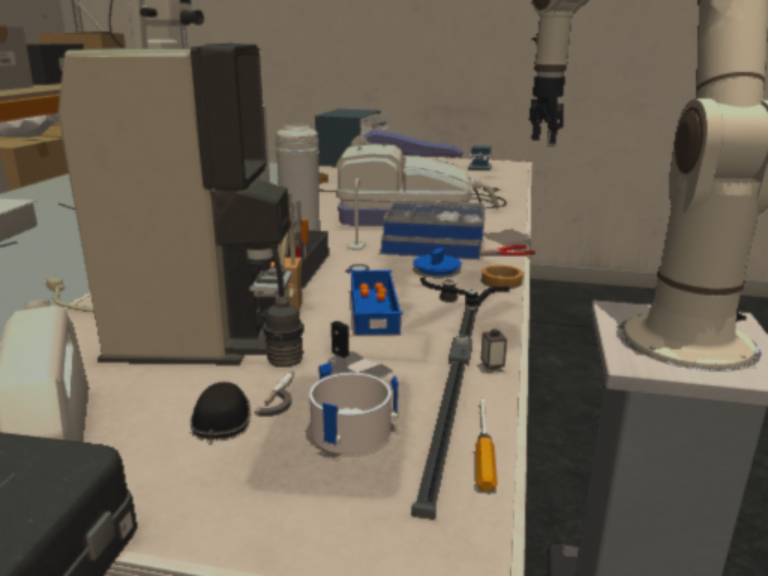

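Overview seen. Both pictures show the bin with five knobs at about (470,262) in the 1.5x top view, the scoop with its handle at (257,273) and nose at (300,305), the tub at (190,303), and the lid at (582,320). Next I'll zoom in on the scoop, bin, tub and lid to measure them.

```bash
python3 - <<'E'
from h import *
np.set_printoptions(precision=4,suppress=True)
c=camera("top"); im=c["color"]; hsv=cv2.cvtColor(im,cv2.COLOR_RGB2HSV)
b=cv2.inRange(hsv,(100,130,60),(125,255,255))
n,l,st,ce=cv2.connectedComponentsWithStats(b)
for i in range(1,n):
    if st[i,4]<15: continue
    print(st[i],ce[i],ray(c,*ce[i],0.04)[:2])
    if st[i,4]>400:
        p=np.argwhere(l==i)[:,::-1].astype(np.float32)
        bx=cv2.boxPoints(cv2.minAreaRect(p)); print(" box@.044",[ray(c,*q,.044)[:2] for q in bx])
        print(" circ",cv2.minEnclosingCircle(p))
o=cv2.inRange(hsv,(3,120,120),(20,255,255)); n,l,st,ce=cv2.connectedComponentsWithStats(o)
for i in range(1,n):
    if 270<ce[i][0]<340 and 140<ce[i][1]<200: print("or",st[i,4],ray(c,*ce[i],.014)[:2])
a=cv2.resize(im[160:235,90:220],None,fx=6,fy=6,interpolation=cv2.INTER_CUBIC)
cv2.imwrite("pics/z1.png",a[:,:,::-1])
c=camera("side");a=cv2.resize(c["color"][205:305,180:280],None,fx=6,fy=6,interpolation=cv2.INTER_CUBIC)
cv2.imwrite("pics/z2.png",a[:,:,::-1])
E
```

```text
[ 242  152   92   55 2336] [283.6854 179.9508] [0.5675 0.0076]
 box@.044 [array([0.5762, 0.116 ]), array([ 0.6403, -0.0972]), array([ 0.5634, -0.1191]), array([0.5002, 0.0933])]
 circ ((287.2256774902344, 179.30926513671875), 45.80562973022461)
[ 367  193   42   41 1344] [387.375  213.2641] [ 0.483  -0.2564]
 box@.044 [array([ 0.5343, -0.2038]), array([ 0.5345, -0.3087]), array([ 0.4332, -0.3063]), array([ 0.4331, -0.2021])]
 circ ((387.2943115234375, 213.1610565185547), 20.945695877075195)
[ 96 197   5   5  19] [ 98.3158 198.8421] [0.5185 0.4756]
or 21 [ 0.6098 -0.0827]
or 21 [ 0.6018 -0.0589]
or 21 [ 0.5807 -0.0956]
or 20 [ 0.5694 -0.0712]
or 19 [ 0.5659 -0.0458]
```

View pics/z1.png

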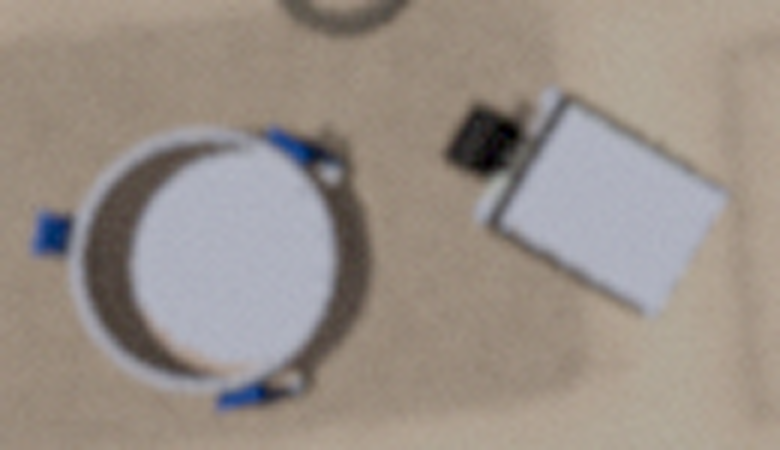

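The zoomed view shows the scoop nose corners at (728,195) and (652,318), the back wall tops at (555,90) and (478,215), and the grip at (483,138). The tub rim is centred near (203,259) with a radius of 134.

```bash
python3 - <<'E'
from h import *
np.set_printoptions(precision=4,suppress=True)
c=camera("top")
P=lambda u,v,z: ray(c,(u+.5)/6+90-.5,(v+.5)/6+160-.5,z)[:2]
n1,n2=P(728,195,.001),P(652,318,.001); b1,b2=P(555,90,.03),P(478,215,.03)
print("nose",n1,n2,np.linalg.norm(n1-n2),"back",b1,b2,np.linalg.norm(b1-b2))
N=(n1+n2)/2;B=(b1+b2)/2;d=N-B;print("len",np.linalg.norm(d));a=np.arctan2(d[1],d[0]);print("yaw",np.degrees(a))
d/=np.linalg.norm(d); o=(N-.04*d+B+.041*d)/2; print("origin",o,"handle",o-.046*d, "img handle z.1",P(483,138,.09))
print("tub",P(203,259,.06), P(203-134,259,.06),P(203,259+134,.06))
for u,v in((52,233),(300,148),(245,395)): print("catch",P(u,v,.072))
E
```

```text
nose [0.5386 0.1969] [0.4844 0.2298] 0.06339534092481527 back [0.5817 0.2679] [0.528  0.2999] 0.06247051160267265
len 0.08278723757267051
yaw -121.55158131503119
origin [0.5329 0.2482] handle [0.557  0.2874] img handle z.1 [0.5556 0.2845]
tub [0.5081 0.4053] [0.508 0.46 ] [0.4532 0.4041]
catch [0.5182 0.4621]
catch [0.5529 0.3628]
catch [0.4528 0.383 ]
```

View pics/z2.png

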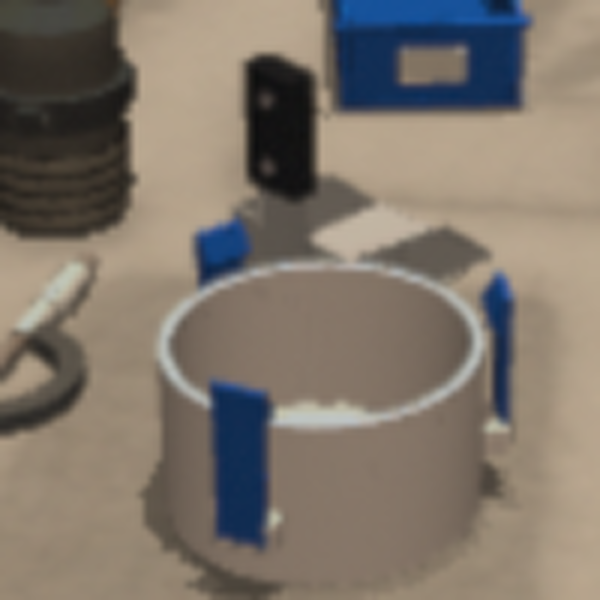

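```bash
python3 - <<'E'
from h import *
from scipy.optimize import minimize
np.set_printoptions(precision=4,suppress=True)
C=[camera("top"),camera("side")]; t,s=C
def hull(c,pts):
    m=np.zeros((384*4,512*4),np.uint8); q=np.array([proj(c,p) for p in pts]); 
    cv2.fillConvexPoly(m,cv2.convexHull(((q+.5)*4*16-8).astype(np.int32)),1,shift=4); return m
M=[]
for c,(x0,y0,x1,y1) in zip(C,((235,145,345,215),(225,170,275,230))):
    hsv=cv2.cvtColor(c["color"],cv2.COLOR_RGB2HSV); b=cv2.inRange(hsv,(100,110,50),(126,255,255))
    r=np.zeros_like(b); r[y0:y1,x0:x1]=b[y0:y1,x0:x1]
    k=max(cv2.findContours(r,0,2)[0],key=cv2.contourArea); r[:]=0; cv2.fillPoly(r,[cv2.convexHull(k)],1)
    M.append(cv2.resize(r,None,fx=4,fy=4,interpolation=cv2.INTER_NEAREST))
def box(x,y,a):
    a=np.radians(a);R=np.array([[np.cos(a),-np.sin(a)],[np.sin(a),np.cos(a)]])
    return [np.r_[R@[i*.041,j*.109]+[x,y],z] for i in(-1,1) for j in(-1,1) for z in(0,.044)]
def cost(v,ix):
    e=0
    for i in ix:
        h=hull(C[i],box(v[0]/100,v[1]/100,v[2])); e+=(h!=M[i]).sum()/M[i].sum()
    return e
for ix in((0,),(1,),(0,1)):
    r=minimize(cost,[57,-.2,16.7],args=(ix,),method="Nelder-Mead",options=dict(initial_simplex=[[57,-.2,16.7],[57.5,-.2,16.7],[57,.4,16.7],[57,-.2,19]],maxfev=200)); print(ix,r.x,r.fun)
print("head, side target ~(255,262)/1.5=(170,175)")
for z in np.arange(0,.45,.05):
    p=ray(t,265/1.5,187/1.5,z); q=ray(t,290/1.5,222/1.5,z); print(z,p[:2],proj(s,p)*1.5," obj",q[:2],proj(s,q)*1.5)
print("handle side ray z.076",ray(s,180+283/6,205+125/6,.076))
# side tub rim
print("tub from side", ray(s,180+322/6,205+345/6,.06))
for d in spot_in(t,"lid")[:1]+spot_in(s,"lid")[:1]: pass
E
```

```text
(0,) [57.0373 -0.2147 16.6919] 0.03889082664806418
(1,) [57.0093 -0.0547 16.5792] 0.03344255975327679
(0, 1) [56.9839 -0.0789 16.7489] 0.07309866494518352
head, side target ~(255,262)/1.5=(170,175)
0.0 [0.7191 0.2898] [240.3016 371.7365]  obj [0.6563 0.2447] [287.7662 362.8115]
0.05 [0.7063 0.2792] [248.3081 341.2166]  obj [0.6469 0.2365] [293.6088 333.4617]
0.1 [0.6935 0.2686] [256.5042 309.9743]  obj [0.6374 0.2283] [299.6039 303.3466]
0.15000000000000002 [0.6807 0.258 ] [264.8966 277.9837]  obj [0.6279 0.2201] [305.7573 272.4358]
0.2 [0.6679 0.2474] [273.4924 245.2175]  obj [0.6185 0.2119] [312.0755 240.6975]
0.25 [0.6551 0.2367] [282.2991 211.6474]  obj [0.609  0.2037] [318.5651 208.0978]
0.30000000000000004 [0.6423 0.2261] [291.3247 177.2431]  obj [0.5996 0.1954] [325.2332 174.6013]
0.35000000000000003 [0.6295 0.2155] [300.5773 141.9734]  obj [0.5901 0.1872] [332.0874 140.1704]
0.4 [0.6166 0.2049] [310.0657 105.8051]  obj [0.5807 0.179 ] [339.1355 104.7655]
handle side ray z.076 [0.5531 0.2897 0.076 ]
tub from side [0.5055 0.414  0.06  ]
```

```bash
cat >> h.py <<'E'
from scipy.spatial.transform import Rotation as Ro
def Rtool(yaw,pitch=0):
    "tool y=scoop x at yaw deg, pitch>0 nose down"
    a=np.radians(yaw); y=np.array([np.cos(a),np.sin(a),0]); z=np.array([0,0,-1.]); x=np.cross(y,z)
    return Ro.from_matrix(np.c_[x,y,z])*Ro.from_rotvec([pitch,0,0],degrees=True)
def plan(segs,p=None,R=None):
    """segs: list of (pos,Rotation,N); prints rows (no claw)"""
    s=read_state()
    if p is None: p=np.array(s["tool_pos"]); R=Ro.from_matrix(s["orientation"])
    for q,Q,N in segs:
        q=np.array(q); w=(R.inv()*Q).as_rotvec(degrees=True)
        out=[]
        for i in range(N):
            d=R.inv().apply(q-p)*100/(N-i); out.append(" ".join("%.2f"%v for v in d)+" "+" ".join("%.1f"%v for v in w/N))
            p=p+(q-p)/(N-i); R=R*Ro.from_rotvec(w/N,degrees=True)
        print("--",q.round(4)); print("; ".join(out))
def scoop_tcp(o,yaw,pitch=0,g=(-.046,0,.059)):
    "TCP for scoop origin o at yaw,pitch"
    a=Ro.from_euler("ZY",[yaw,pitch],degrees=True); return np.array(o)+a.apply(g)
E
python3 - <<'E'
from h import *
plan([((.5555,.286,.20),Rtool(-121.5),24)])
E
```

```text
-- [0.5555 0.286  0.2   ]
2.60 -2.85 0.13 -0.0 -0.0 2.3; 2.48 -2.95 0.13 -0.0 -0.0 2.3; 2.36 -3.05 0.13 -0.0 -0.0 2.3; 2.24 -3.14 0.13 -0.0 -0.0 2.3; 2.11 -3.23 0.13 -0.0 -0.0 2.3; 1.97 -3.31 0.13 -0.0 -0.0 2.3; 1.84 -3.39 0.13 -0.0 -0.0 2.3; 1.70 -3.46 0.13 -0.0 -0.0 2.3; 1.56 -3.53 0.13 -0.0 -0.0 2.3; 1.41 -3.59 0.13 -0.0 -0.0 2.3; 1.27 -3.64 0.13 -0.0 -0.0 2.3; 1.12 -3.69 0.13 -0.0 -0.0 2.3; 0.97 -3.73 0.13 -0.0 -0.0 2.3; 0.82 -3.77 0.13 -0.0 -0.0 2.3; 0.66 -3.80 0.13 -0.0 -0.0 2.3; 0.51 -3.82 0.13 -0.0 -0.0 2.3; 0.35 -3.84 0.13 -0.0 -0.0 2.3; 0.20 -3.85 0.13 -0.0 -0.0 2.3; 0.04 -3.85 0.13 -0.0 -0.0 2.3; -0.11 -3.85 0.13 -0.0 -0.0 2.3; -0.27 -3.84 0.13 -0.0 -0.0 2.3; -0.43 -3.83 0.13 -0.0 -0.0 2.3; -0.58 -3.81 0.13 -0.0 -0.0 2.3; -0.73 -3.78 0.13 -0.0 -0.0 2.3
```

```bash
python3 -m creep '2.6 -2.85 0 0 0 2.3 1; 2.5 -2.95 0 0 0 2.3 1; 2.4 -3.05 0 0 0 2.3 1; 2.2 -3.1 0 0 0 2.3 1; 2.1 -3.2 0 0 0 2.3 1; 2 -3.3 0 0 0 2.3 1; 1.8 -3.4 0 0 0 2.3 1; 1.7 -3.5 0 0 0 2.3 1; 1.6 -3.5 0 0 0 2.3 1; 1.4 -3.6 0 0 0 2.3 1; 1.3 -3.6 0 0 0 2.3 1; 1.1 -3.7 0 0 0 2.3 1'
python3 -m creep '1 -3.7 0.1 0 0 2.3 1; 0.8 -3.8 0.1 0 0 2.3 1; 0.7 -3.8 0.1 0 0 2.3 1; 0.5 -3.8 0.1 0 0 2.3 1; 0.4 -3.8 0.1 0 0 2.3 1; 0.2 -3.8 0.1 0 0 2.3 1; 0 -3.8 0.2 0 0 2.3 1; -0.1 -3.8 0.2 0 0 2.3 1; -0.3 -3.8 0.2 0 0 2.3 1; -0.4 -3.8 0.2 0 0 2.3 1; -0.6 -3.8 0.2 0 0 2.3 1; -0.7 -3.8 0.2 0 0 2.3 1'
python3 - <<'E'
from h import *
print(read_state()["joints"])
plan([((.5555,.286,.13),Rtool(-121.5),4),((.5555,.286,.059),Rtool(-121.5),5)])
from scipy.optimize import least_squares
t,s=camera("top"),camera("side")
# tub from rim extremes
U=lambda c,x0,y0,u,v:((u+.5)/6+x0-.5,(v+.5)/6+y0-.5)
al=np.radians(np.arange(0,360,3))
def ext(c,v):
    q=np.array([proj(c,(v[0]+.054*np.cos(a),v[1]+.054*np.sin(a),.06)) for a in al]); return q.min(0),q.max(0)
def res(v,w=(1,1)):
    a,b=ext(t,v); m,n=ext(s,v)
    return np.r_[w[0]*(a[0]-U(t,90,160,69,0)[0]),w[0]*(a[1]-U(t,90,160,0,126)[1]),w[0]*(b[1]-U(t,90,160,0,393)[1]),
     w[1]*(m-U(s,180,205,158,262)),w[1]*(n-U(s,180,205,490,427))]
for w in((1,0),(0,1),(1,1)):
    r=least_squares(res,[.508,.407],args=(w,),diff_step=1e-3); print(w,r.x,r.fun.round(2))
E
```

```text
clock: 2.45
tool_pos: [0.4112, -0.1521, 0.2317]
orientation: [[0.998, -0.061, 0.001], [-0.061, -0.998, -0.001], [0.001, 0.001, -1.0]]
contact_force: [0.4, -0.1, -0.4]
finger_gap: 1.0
clock: 3.65
tool_pos: [0.5377, 0.2443, 0.2114]
orientation: [[0.877, -0.481, -0.011], [-0.481, -0.877, -0.0], [-0.01, 0.006, -1.0]]
contact_force: [0.0, 1.0, -1.2]
finger_gap: 0.998
[ -23.69535697   22.30506486   -4.061199     98.90906323    1.46754839
   59.41245567 -146.93734004]
-- [0.5555 0.286  0.13  ]
-0.09 -1.14 2.03 0.1 0.1 0.7; -0.11 -1.14 2.03 0.1 0.1 0.7; -0.13 -1.13 2.03 0.1 0.1 0.7; -0.15 -1.13 2.03 0.1 0.1 0.7
-- [0.5555 0.286  0.059 ]
0.00 -0.00 1.42 0.0 0.0 -0.0; 0.00 -0.00 1.42 0.0 0.0 -0.0; 0.00 -0.00 1.42 0.0 0.0 -0.0; 0.00 -0.00 1.42 0.0 0.0 -0.0; 0.00 -0.00 1.42 0.0 0.0 -0.0
(1, 0) [0.50808853 0.40602921] [-0.    0.36 -0.35  0.   -0.   -0.   -0.  ]
(0, 1) [0.50676928 0.40906731] [-0.    0.    0.    0.28 -0.32 -0.28  0.31]
(1, 1) [0.50751362 0.4073265 ] [-0.54  0.59 -0.12  0.19 -0.75 -0.47 -0.24]
```

```bash
python3 -m creep '0 0 0 0 0 -8.4 1; 0 0 0 0 0 -8.4 1; 0 0 0 0 0 -8.4 1; 0 0 0 0 0 -8.4 1; 0 0 0 0 0 -8.4 1; 0 0 0 0 0 -8.4 1; 0 0 0 0 0 -8.4 1; 0 0 0 0 0 -8.4 1; 0 0 0 0 0 -8.4 1; 0 0 0 0 0 -8.4 1; 0 0 0 0 0 -8.4 1; 0 0 0 0 0 -8.4 1'
python3 -m creep '0 0 0 0 0 -8.4 1; 0 0 0 0 0 -8.4 1; 0 0 0 0 0 -8.4 1; 0 0 0 0 0 -8.4 1; 0 0 0 0 0 -8.4 1; 0 0 0 0 0 -8.4 1; 0 0 0 0 0 -8.4 1; 0 0 0 0 0 -8.4 1; 0 0 0 0 0 -8.4 1; 0 0 0 0 0 0 1; 0 0 0 0 0 0 1'
python3 - <<'E'
from h import *
print(read_state()["joints"])
plan([((.5555,.286,.13),Rtool(58.5),4)])
E
```

```text
clock: 4.95
tool_pos: [0.5375, 0.2429, 0.2117]
orientation: [[0.301, 0.953, -0.011], [0.954, -0.301, 0.0], [-0.003, -0.011, -1.0]]
contact_force: [-0.8, 0.4, 0.6]
finger_gap: 1.0
clock: 6.05
tool_pos: [0.5375, 0.243, 0.2115]
orientation: [[-0.843, 0.537, -0.011], [0.537, 0.843, 0.0], [0.01, -0.006, -1.0]]
contact_force: [-0.2, -0.0, 0.2]
finger_gap: 0.997
[  3.20060552  27.12693777 -39.56917518  98.05277137  18.74006004
  62.25831124  15.22455325]
-- [0.5555 0.286  0.13  ]
0.18 1.16 2.03 -0.1 -0.1 -0.3; 0.18 1.16 2.03 -0.1 -0.1 -0.3; 0.18 1.15 2.04 -0.1 -0.1 -0.3; 0.18 1.15 2.04 -0.1 -0.1 -0.3
```

```bash
python3 -m creep '0.2 1.15 2 -0.1 -0.1 -0.3 1; 0.2 1.15 2 -0.1 -0.1 -0.3 1; 0.2 1.15 2 -0.1 -0.1 -0.3 1; 0.2 1.15 2 -0.1 -0.1 -0.3 1; 0 0 1.4 0 0 0 1; 0 0 1.4 0 0 0 1; 0 0 0 0 0 0 1'
python3 - <<'E'
from h import *
plan([((.5555,.286,.059),Rtool(58.5),4)])
c=camera("side"); cv2.imwrite("pics/g1.png",cv2.resize(c["color"][170:270,170:290],None,fx=5,fy=5)[:,:,::-1])
E
```

```text
clock: 6.75
tool_pos: [0.5529, 0.2855, 0.1013]
orientation: [[-0.856, 0.517, -0.005], [0.517, 0.856, -0.0], [0.004, -0.002, -1.0]]
contact_force: [0.2, 0.0, -0.7]
finger_gap: 0.996
-- [0.5555 0.286  0.059 ]
-0.05 0.05 1.06 -0.0 -0.1 0.1; -0.05 0.05 1.06 -0.0 -0.1 0.1; -0.05 0.05 1.06 -0.0 -0.1 0.1; -0.05 0.05 1.06 -0.0 -0.1 0.1
```

View pics/g1.png

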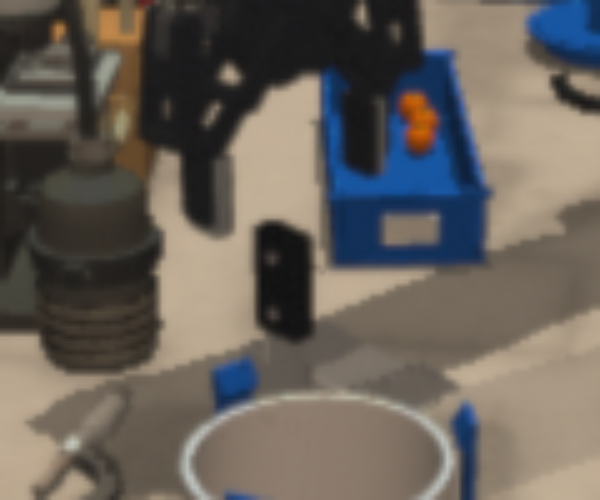

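The handle at (283,280) lies centred between the fingers at (207,195) and (365,130), so I'll descend and grip.

```bash
python3 -m creep '0 0 1.05 0 0 0 1; -0.1 0 1.05 0 0 0 1; -0.1 0.1 1.05 0 -0.2 0.2 1; 0 0 1.05 0 0 0 1; 0 0 0 0 0 0 -1; 0 0 0 0 0 0 -1; 0 0 0 0 0 0 -1; 0 0 0 0 0 0 -1; 0 0 0 0 0 0 -1; 0 0 0 0 0 0 -1; 0 0 0 0 0 0 -1; 0 0 0 0 0 0 -1'
python3 -m creep '0 0 -1 0 0 0 -1; 0 0 -2 0 0 0 -1; 0 0 -2 0 0 0 -1; 0 0 -2 0 0 0 -1; 0 0 0 0 0 0 -1'
python3 - <<'E'
from h import *
np.set_printoptions(precision=4,suppress=True)
s=read_state();T=np.array(s["tool_pos"]);print(T,s["joints"])
yaw=-73.3; a=Ro.from_euler("Z",16.7,degrees=True); b=np.array([.570,-.001,0])
tgt=scoop_tcp(b+a.apply([0,.058,.075]),yaw); print("above bin TCP",tgt)
plan([(tgt,Rtool(yaw+180),12)])
E
```

```text
clock: 8.0
tool_pos: [0.5569, 0.2875, 0.0619]
orientation: [[-0.855, 0.519, 0.002], [0.519, 0.855, 0.001], [-0.002, 0.002, -1.0]]
contact_force: [1.7, -0.5, 4.1]
finger_gap: 0.157
clock: 8.5
tool_pos: [0.5574, 0.2882, 0.1342]
orientation: [[-0.855, 0.518, 0.005], [0.518, 0.855, 0.003], [-0.003, 0.005, -1.0]]
contact_force: [0.8, 0.1, -1.2]
finger_gap: 0.155
[0.5574 0.2882 0.1342] [ -3.3875  35.1891 -36.5642  96.886   24.5768  55.815    9.8662]
above bin TCP [0.5401 0.0986 0.134 ]
-- [0.5401 0.0986 0.134 ]
-0.70 -1.43 -0.00 0.0 0.0 -4.0; -0.59 -1.47 -0.00 0.0 0.0 -4.0; -0.49 -1.51 -0.00 0.0 0.0 -4.0; -0.38 -1.54 -0.00 0.0 0.0 -4.0; -0.28 -1.56 -0.00 0.0 0.0 -4.0; -0.17 -1.58 -0.00 0.0 0.0 -4.0; -0.06 -1.59 -0.00 0.0 0.0 -4.0; 0.05 -1.59 -0.00 0.0 0.0 -4.0; 0.16 -1.58 -0.00 0.0 0.0 -4.0; 0.27 -1.56 -0.00 0.0 0.0 -4.0; 0.38 -1.54 0.00 0.0 0.0 -4.0; 0.49 -1.51 0.00 0.0 0.0 -4.0
```

```bash
python3 -m creep '-0.7 -1.45 0 0 0 -4 -1; -0.6 -1.5 0 0 0 -4 -1; -0.5 -1.5 0 0 0 -4 -1; -0.4 -1.5 0 0 0 -4 -1; -0.3 -1.6 0 0 0 -4 -1; -0.2 -1.6 0 0 0 -4 -1; -0.1 -1.6 0 0 0 -4 -1; 0.1 -1.6 0 0 0 -4 -1; 0.2 -1.6 0 0 0 -4 -1; 0.3 -1.6 0 0 0 -4 -1; 0.4 -1.5 0 0 0 -4 -1; 0.5 -1.5 0 0 0 -4 -1'
python3 -m creep '0 0 0 0 0 0 -1; 0 0 0 0 0 0 -1'
python3 - <<'E'
from h import *
np.set_printoptions(precision=4,suppress=True)
yaw=-73.3; a=Ro.from_euler("Z",16.7,degrees=True); b=np.array([.570,-.001,0]); g=(-.046,0,.062)
print(read_state()["joints"])
plan([(scoop_tcp(b+a.apply([0,.058,.056]),yaw,g=g),Rtool(yaw+180),2),(scoop_tcp(b+a.apply([0,.058,.010]),yaw,g=g),Rtool(yaw+180),4)])
t,s=camera("top"),camera("side")
A=cv2.resize(t["color"][145:215,225:345],None,fx=6,fy=6,interpolation=cv2.INTER_CUBIC)
B=cv2.resize(s["color"][145:235,200:320],None,fx=6,fy=6,interpolation=cv2.INTER_CUBIC)
cv2.imwrite("pics/b1.png",cv2.resize(np.vstack([A,B]),None,fx=.62,fy=.62)[:,:,::-1])
E
```

```text
clock: 9.7
tool_pos: [0.5374, 0.0952, 0.1301]
orientation: [[-0.957, -0.291, -0.001], [-0.291, 0.957, 0.0], [0.001, 0.0, -1.0]]
contact_force: [0.4, 0.5, -2.1]
finger_gap: 0.159
clock: 9.9
tool_pos: [0.538, 0.0962, 0.1305]
orientation: [[-0.958, -0.286, 0.0], [-0.286, 0.958, 0.001], [-0.0, 0.001, -1.0]]
contact_force: [-0.8, 0.9, -2.0]
finger_gap: 0.154
[ 24.9331  31.9993 -48.7935 108.2384  29.7389  53.3069  68.626 ]
-- [0.5401 0.0986 0.118 ]
-0.14 0.09 0.63 0.0 0.0 -0.0; -0.14 0.09 0.63 0.0 0.0 -0.0
-- [0.5401 0.0986 0.072 ]
0.00 -0.00 1.15 0.0 0.0 0.0; 0.00 -0.00 1.15 0.0 0.0 0.0; 0.00 -0.00 1.15 0.0 0.0 0.0; 0.00 -0.00 1.15 0.0 0.0 0.0
```

View pics/b1.png

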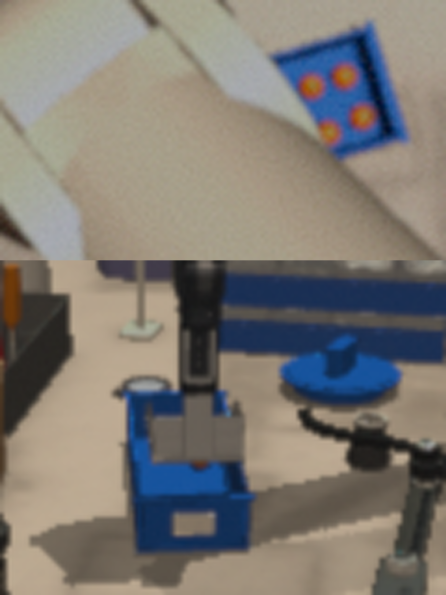

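The top view is hidden by the arm. The side crop shows the scoop's back wall from x≈150 to 245 at y≈415–460, above the bin end at x 133–250. I'll compare that with the predicted position.

```bash
python3 - <<'E'
from h import *
np.set_printoptions(precision=1,suppress=True)
s=camera("side"); st=read_state(); T=np.array(st["tool_pos"]); yaw=np.degrees(np.arctan2(*np.array(st["orientation"])[[1,0],1]))-180; print(yaw)
D=lambda p:((proj(s,p)+.5-[200,145])*3.72+[0,260.])
a=Ro.from_euler("Z",yaw,degrees=True); o=T-a.apply([-.046,0,.062]); print("o",o*1000)
for n,v in dict(BL=(-.041,.033,0),BR=(-.041,-.033,0),TL=(-.041,.033,.03),TR=(-.041,-.033,.03),hL=(-.053,.014,.06),hR=(-.053,-.014,.06)).items(): print(n,D(o+a.apply(v)))
b=Ro.from_euler("Z",16.7,degrees=True)
for x in(-.041,.041):
  for y,z in((.109,.044),(.109,0),(-.109,.044)): print("bin",x,y,z,D(np.array([.57,-.001,0])+b.apply([x,y,z])))
img=cv2.resize(s["color"][178:205,225:275],None,fx=14,fy=14,interpolation=cv2.INTER_CUBIC)
for v in((-.041,.033,0),(-.041,-.033,0),(-.041,.033,.03),(-.041,-.033,.03),(-.052,-.033,0),(-.052,.033,0)):
    p=(proj(s,o+a.apply(v))+.5-[225,178])*14; cv2.circle(img,tuple(int(x) for x in p),4,(255,0,0),-1)
cv2.imwrite("pics/b2.png",img[:,:,::-1])
E
```

```text
-73.20503666783637
o [551.7  53.5  69.2]
BL [149.3 456.1]
BR [241.9 453.9]
TL [149.1 416.5]
TR [242.5 414.5]
hL [177.2 381.4]
hR [217.6 380.6]
bin -0.041 0.109 0.044 [251.2 492. ]
bin -0.041 0.109 0 [250.1 547.8]
bin -0.041 -0.109 0.044 [224.1 388.9]
bin 0.041 0.109 0.044 [136.2 494.8]
bin 0.041 0.109 0 [136.8 550.9]
bin 0.041 -0.109 0.044 [126.2 390.8]
```

View pics/b2.png

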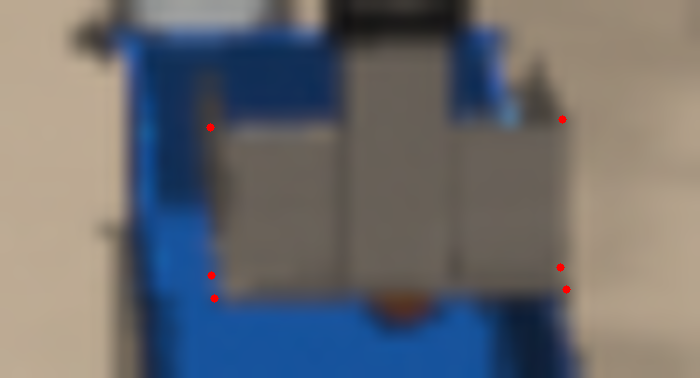

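```bash
python3 -m creep '-0.1 -0.9 0.4 0 0 0 -1; -0.1 -0.8 0.4 0 0 0 -1; 0 0 0.2 0 0 0 -1; 0 0 0.8 0 0 0 -1; 0 0 0.8 0 0 0 -1; 0 0 0.8 0 0 0 -1; 0 0 0 0 0 0 -1'
python3 - <<'E'
from h import *
yaw=-73.3; a=Ro.from_euler("Z",16.7,degrees=True); b=np.array([.570,-.001,0]); g=(-.046,0,.062)
plan([(scoop_tcp(b+a.apply([0,.040,.014]),yaw,g=g),Rtool(yaw+180),2),(scoop_tcp(b+a.apply([0,.04,.003]),yaw,g=g),Rtool(yaw+180),3)])
E
```

```text
clock: 10.75
tool_pos: [0.5442, 0.0805, 0.0957]
orientation: [[-0.957, -0.289, -0.001], [-0.289, 0.957, 0.0], [0.001, 0.001, -1.0]]
contact_force: [-0.6, 0.5, -2.0]
finger_gap: 0.154
-- [0.5453 0.0814 0.076 ]
-0.07 0.03 0.98 0.0 -0.0 0.0; -0.07 0.03 0.98 0.0 -0.0 0.0
-- [0.5453 0.0814 0.065 ]
0.00 0.00 0.37 -0.0 0.0 0.0; 0.00 0.00 0.37 -0.0 0.0 0.0; 0.00 0.00 0.37 -0.0 0.0 0.0
```

```bash
python3 -m creep '-0.1 0 1 0 0 0 -1; 0 0 0.9 0 0 0 -1; 0 0 0.3 0 0 0 -1; 0 0 0.3 0 0 0 -1; 0 0 0 0 0 0 -1'
python3 -m creep '0 0 0.3 0 0 0 -1; 0 0 0.1 0 0 0 -1; 0 0 0 0 0 0 -1'
python3 - <<'E'
from h import *
s=camera("side"); cv2.imwrite("pics/b3.png",cv2.resize(s["color"][160:230,210:290],None,fx=7,fy=7,interpolation=cv2.INTER_CUBIC)[:,:,::-1])
yaw=-73.3; a=Ro.from_euler("Z",16.7,degrees=True); b=np.array([.570,-.001,0]); g=(-.046,0,.062)
T=np.array(read_state()["tool_pos"])
print((a.inv().apply(T-b)-[0,.046,.062])*1000)
E
```

```text
clock: 11.25
tool_pos: [0.5462, 0.0808, 0.0718]
orientation: [[-0.957, -0.289, 0.001], [-0.289, 0.957, 0.001], [-0.001, 0.0, -1.0]]
contact_force: [-0.4, 0.9, -2.0]
finger_gap: 0.156
clock: 11.55
tool_pos: [0.5464, 0.0807, 0.0682]
orientation: [[-0.957, -0.288, 0.001], [-0.288, 0.957, 0.0], [-0.001, 0.0, -1.0]]
contact_force: [0.3, -0.2, -1.8]
finger_gap: 0.153
[ 0.9753569  39.03170763  6.28211222]
```

View pics/b3.png

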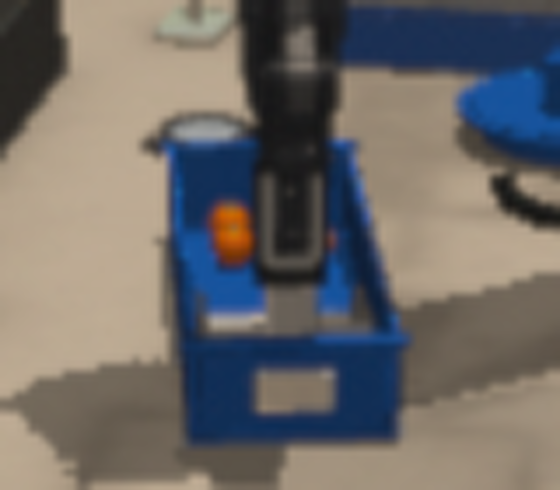

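```bash
python3 -m creep '0.1 0 0.2 0 0 0 -1; 0 0 0.1 0 0 0 -1; 0 0 0 0 0 0 -1'
python3 -m creep '0 -0.6 0 0 0 0 -1; 0 -0.8 0 0 0 0 -1; 0 -0.8 0 0 0 0 -1; 0 -0.8 0 0 0 0 -1; 0 0 0 0 0 0 -1'
python3 - <<'E'
from h import *
a=Ro.from_euler("Z",16.7,degrees=True); b=np.array([.570,-.001,0])
print((a.inv().apply(np.array(read_state()["tool_pos"])-b)-[0,.046,.062])*1000)
E
```

```text
clock: 11.9
tool_pos: [0.5456, 0.0805, 0.0659]
orientation: [[-0.957, -0.289, 0.002], [-0.289, 0.957, -0.0], [-0.002, -0.001, -1.0]]
contact_force: [-2.6, -0.9, 5.1]
finger_gap: 0.156
clock: 12.4
tool_pos: [0.5556, 0.0503, 0.0659]
orientation: [[-0.958, -0.287, 0.003], [-0.287, 0.958, 0.0], [-0.003, -0.001, -1.0]]
contact_force: [0.3, 1.3, 6.1]
finger_gap: 0.156
[0.99166739 7.24876408 3.89415826]
```

```bash
python3 -m creep '0 -0.8 0 0 0 0 -1; 0 -0.8 0 0 0 0 -1; 0 -0.8 0 0 0 0 -1; 0 -0.8 0 0 0 0 -1; 0 -0.8 0 0 0 0 -1; 0 -0.8 0 0 0 0 -1; 0 -0.8 0 0 0 0 -1; 0 -0.5 0 0 0 0 -1; 0 -0.4 0 0 0 0 -1; 0 0 0 0 0 0 -1; 0 0 0 0 0 0 -1'
python3 - <<'E'
from h import *
a=Ro.from_euler("Z",16.7,degrees=True); b=np.array([.570,-.001,0])
print((a.inv().apply(np.array(read_state()["tool_pos"])-b)-[0,.046,.062])*1000)
A=camera("top")["color"][140:200,270:350]; s=camera("side")["color"][155:215,210:290]
cv2.imwrite("pics/b4.png",cv2.resize(np.hstack([A,s]),None,fx=5,fy=5,interpolation=cv2.INTER_CUBIC)[:,:,::-1])
E
```

```text
clock: 13.5
tool_pos: [0.574, -0.0111, 0.0659]
orientation: [[-0.958, -0.288, 0.003], [-0.288, 0.958, 0.001], [-0.003, -0.0, -1.0]]
contact_force: [-0.5, 1.7, 6.9]
finger_gap: 0.158
[  0.90328971 -56.76575235   3.89972382]
```

View pics/b4.png

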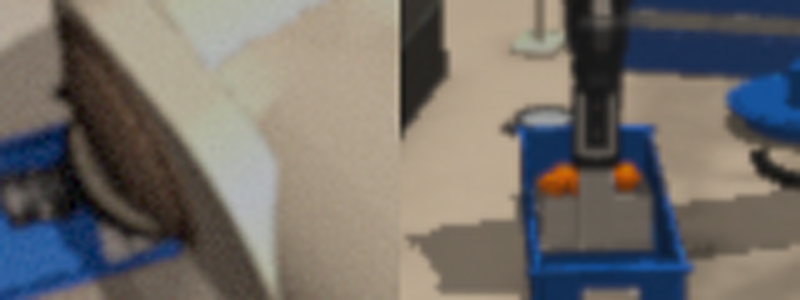

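The side view shows knobs riding in the pan at both sides of the handle: (558,180) and (627,177). I'll push the last 5 mm, then tilt the nose up against the end wall.

```bash
python3 -m creep '0 -0.3 0 0 0 0 -1; 0 -0.3 0 0 0 0 -1; 0 -0.2 0 0 0 0 -1; 0 0 0 0 0 0 -1; 0 0 0 0 0 0 -1'
python3 - <<'E'
from h import *
a=Ro.from_euler("Z",16.7,degrees=True); b=np.array([.570,-.001,0]); g=(-.046,0,.062);yaw=-73.3
st=read_state();print(st["joints"]); l=(a.inv().apply(np.array(st["tool_pos"])-b)-[0,.046,.062]); print(l*1000)
segs=[]
for th,N in((10,4),(20,4)):
    r=Ro.from_euler("Y",-th,degrees=True); 
    n=r.apply([.04,0,0]); e=r.apply([-.052,0,0])
    # nose at bin y = l_y-.04 ; back edge z = .0045
    o=np.array([l[0],l[1]-.04+n[0],.0045-e[2]])
    segs.append((scoop_tcp(b+a.apply(o),yaw,-th,g),Rtool(yaw+180,th),N))
plan(segs)
E
```

```text
clock: 14.1
tool_pos: [0.5761, -0.0181, 0.0659]
orientation: [[-0.958, -0.288, 0.003], [-0.288, 0.958, 0.001], [-0.003, 0.001, -1.0]]
contact_force: [-0.8, 3.8, 5.7]
finger_gap: 0.155
[ 31.99907355  39.26629709 -43.68037438 106.0568973   35.31173244
  48.9751879   77.42669105]
[  0.89956743 -64.10370698   3.89812764]
-- [ 0.5733 -0.009   0.0666]
-0.00 0.24 -0.02 2.5 0.0 0.0; -0.00 0.24 -0.03 2.5 0.0 0.0; -0.00 0.23 -0.04 2.5 0.0 0.0; -0.00 0.23 -0.05 2.5 0.0 0.0
-- [ 0.5715 -0.0027  0.0648]
-0.00 0.17 0.02 2.5 0.0 0.0; 0.00 0.17 0.01 2.5 0.0 0.0; 0.00 0.17 0.00 2.5 0.0 0.0; 0.00 0.17 -0.01 2.5 0.0 0.0
```

```bash
python3 -m creep '0 0.25 -0.2 2.5 0 0 -1; 0 0.25 0 2.5 0 0 -1; 0 0.25 -0.1 2.5 0 0 -1; 0 0.25 -0.1 2.5 0 0 -1; 0 0.2 0 2.5 0 0 -1; 0 0.2 0 2.5 0 0 -1; 0 0.2 0 2.5 0 0 -1; 0 0.2 0 2.5 0 0 -1; 0 0 0 0 0 0 -1'
python3 - <<'E'
from h import *
a=Ro.from_euler("Z",16.7,degrees=True); b=np.array([.570,-.001,0]); g=np.array((-.046,0,.062))
st=read_state(); R=Ro.from_matrix(st["orientation"])
# scoop axes: x=-tooly, y=-toolx, z=-toolz
S=np.c_[-R.as_matrix()[:,1],-R.as_matrix()[:,0],-R.as_matrix()[:,2]]; o=np.array(st["tool_pos"])-S@g
for v in((0,0,0),(.04,0,0),(-.052,0,0)): print((a.inv().apply(o+S@v-b)*1000).round(1))
print("tilt",np.degrees(np.arcsin(S[2,0])))
T=np.array(st["tool_pos"]);plan([(T+[0,0,.12],R,1)])
s=camera("side")["color"][150:220,205:295]
cv2.imwrite("pics/b5.png",cv2.resize(s,None,fx=6,fy=6,interpolation=cv2.INTER_CUBIC)[:,:,::-1])
E
```

```text
clock: 15.0
tool_pos: [0.569, -0.0001, 0.0655]
orientation: [[-0.957, -0.274, 0.099], [-0.291, 0.899, -0.327], [0.001, -0.342, -0.94]]
contact_force: [-0.2, 0.9, -2.0]
finger_gap: 0.156
[ -0.5 -63.3  22.9]
[  -0.4 -100.9   36.6]
[ -0.7 -14.4   5.2]
tilt 19.968943647763115
-- [ 5.690e-01 -1.000e-04  1.855e-01]
0.01 -4.10 -11.28 0.0 0.0 0.0
```

View pics/b5.png

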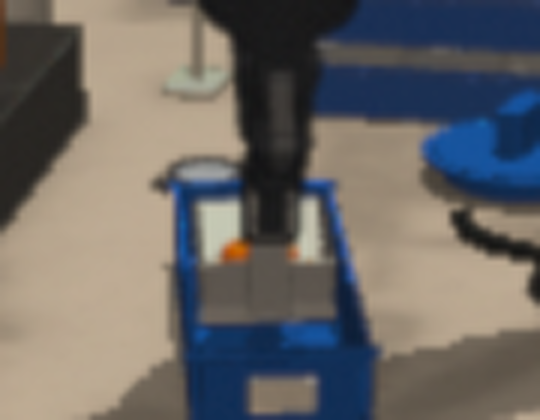

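The knobs sit at the back wall of the tilted pan, at (237,252) and (292,253). Ten pictures viewed so far. I'll lift now and check the rest by numbers.

```bash
python3 -m creep '0 -0.1 -0.5 0 0 0 -1; 0 -0.3 -1 0 0 0 -1; 0 -0.4 -1 0 0 0 -1; 0 -0.4 -1 0 0 0 -1; 0 -0.4 -1 0 0 0 -1; 0 -0.4 -1 0 0 0 -1; 0 -0.4 -1 0 0 0 -1; 0 -0.4 -1 0 0 0 -1; 0 -0.4 -1 0 0 0 -1; 0 -0.4 -1 0 0 0 -1; 0 -0.4 -1 0 0 0 -1; 0 -0.4 -1 0 0 0 -1'
python3 - <<'E'
from h import *
np.set_printoptions(precision=3,suppress=True)
st=read_state(); R=Ro.from_matrix(st["orientation"]).as_matrix(); g=np.array((-.046,0,.062))
S=np.c_[-R[:,1],-R[:,0],-R[:,2]]; o=np.array(st["tool_pos"])-S@g; print("o",o,st["joints"])
for n in("side","top"):
    c=camera(n)
    hsv=cv2.cvtColor(c["color"],cv2.COLOR_RGB2HSV); m=cv2.inRange(hsv,(3,140,110),(18,255,255))
    k,l,s,ce=cv2.connectedComponentsWithStats(m)
    for d in spot_in(c,"knob1"): 
        w=toworld(c,d["xyz"]); print(n,round(d["confidence"],2),w,"scoop frame",S.T@(w-o))
    pan=proj(c,o); print("pan px",pan,[(ce[i].round(),s[i,4]) for i in range(1,k) if s[i,4]>2 and abs(ce[i]-pan).max()<70])
E
```

```text
clock: 16.25
tool_pos: [0.5704, -0.0029, 0.1906]
orientation: [[-0.957, -0.271, 0.1], [-0.289, 0.9, -0.327], [-0.001, -0.342, -0.94]]
contact_force: [0.4, 0.1, -2.4]
finger_gap: 0.155
o [ 0.589 -0.065  0.148] [ 16.025  25.175 -38.703 106.853  41.196  61.548  63.663]
pan px [247.518 150.838] [(array([203., 146.]), np.int32(5)), (array([244., 150.]), np.int32(9)), (array([194., 176.]), np.int32(62)), (array([181., 176.]), np.int32(5))]
top 0.44 [ 0.558 -0.036  0.159] scoop frame [-0.03  -0.022  0.022]
pan px [320.155 165.8  ] [(array([346.,  98.]), np.int32(22)), (array([270., 111.]), np.int32(4)), (array([272., 118.]), np.int32(10)), (array([283., 118.]), np.int32(3)), (array([288., 117.]), np.int32(3)), (array([278., 119.]), np.int32(5)), (array([304., 158.]), np.int32(6)), (array([311., 176.]), np.int32(71))]
```

```bash
python3 - <<'E'
from h import *
A=camera("top")["color"][140:205,275:350]; s=camera("side")["color"][120:185,210:285]
cv2.imwrite("pics/b6.png",cv2.resize(np.hstack([A,s]),None,fx=5.3,fy=5.3,interpolation=cv2.INTER_CUBIC)[:,:,::-1])
E
```

```text
(no output)
```

View pics/b6.png

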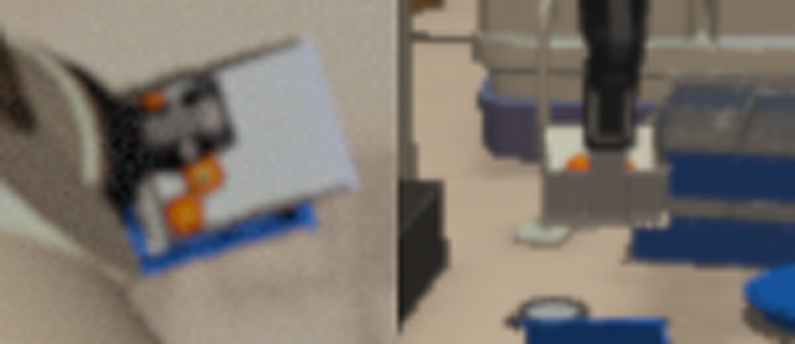

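At least three knobs are confirmed in the raised pan: (152,100), (205,175) and (185,215) in the left panel. The gripper may hide the others. Next I'll plan the carry and the pour.

```bash
cat >> h.py <<'E'
TUB=np.array([.5075,.4073,0]); G=np.array((-.046,0,.062))
def pourtcp(pitch,nz,yaw,back=.015):
    r=Ro.from_euler("ZY",[yaw,pitch],degrees=True); d=Ro.from_euler("Z",yaw,degrees=True).apply([1,0,0])
    n=TUB+[0,0,nz]-back*d; o=n-r.apply([.04,0,0]); return o+r.apply(G)
E
python3 - <<'E'
from h import *
yaw=-73.3
plan([(pourtcp(-20,.125,yaw),Rtool(yaw+180,20),22)])
E
```

```text
-- [0.4739 0.5194 0.1538]
-0.27 2.31 -0.67 0.0 0.0 0.0; -0.27 2.31 -0.67 0.0 0.0 0.0; -0.27 2.31 -0.67 0.0 0.0 0.0; -0.27 2.31 -0.67 0.0 0.0 0.0; -0.27 2.31 -0.67 0.0 0.0 0.0; -0.27 2.31 -0.67 0.0 0.0 0.0; -0.27 2.31 -0.67 0.0 0.0 0.0; -0.27 2.31 -0.67 0.0 0.0 0.0; -0.27 2.31 -0.67 0.0 0.0 0.0; -0.27 2.31 -0.67 0.0 0.0 0.0; -0.27 2.31 -0.67 0.0 0.0 0.0; -0.27 2.31 -0.67 0.0 0.0 0.0; -0.27 2.31 -0.67 0.0 0.0 0.0; -0.26 2.31 -0.67 0.0 0.0 0.0; -0.26 2.31 -0.67 0.0 0.0 0.0; -0.26 2.31 -0.67 0.0 0.0 0.0; -0.26 2.31 -0.67 0.0 0.0 0.0; -0.26 2.31 -0.67 0.0 0.0 0.0; -0.26 2.31 -0.67 0.0 0.0 0.0; -0.26 2.31 -0.67 0.0 0.0 0.0; -0.26 2.31 -0.67 0.0 0.0 0.0; -0.26 2.31 -0.67 0.0 0.0 0.0
```

```bash
python3 -m creep '-0.1 0.5 -0.2 0 0 0 -1; -0.1 1 -0.4 0 0 0 -1; -0.2 1.5 -0.5 0 0 0 -1; -0.2 2 -0.6 0 0 0 -1; -0.3 2.3 -0.7 0 0 0 -1; -0.3 2.5 -0.8 0 0 0 -1; -0.3 2.5 -0.8 0 0 0 -1; -0.3 2.5 -0.8 0 0 0 -1; -0.3 2.5 -0.8 0 0 0 -1; -0.3 2.5 -0.8 0 0 0 -1; -0.3 2.5 -0.8 0 0 0 -1; -0.3 2.5 -0.8 0 0 0 -1'
python3 -m creep '-0.3 2.5 -0.8 0 0 0 -1; -0.3 2.5 -0.7 0 0 0 -1; -0.3 2.5 -0.7 0 0 0 -1; -0.3 2.5 -0.7 0 0 0 -1; -0.3 2.5 -0.7 0 0 0 -1; -0.3 2.5 -0.7 0 0 0 -1; -0.2 2 -0.6 0 0 0 -1; -0.2 2 -0.6 0 0 0 -1; -0.2 1.5 -0.5 0 0 0 -1; -0.1 1 -0.3 0 0 0 -1; -0.1 0.5 -0.2 0 0 0 -1; 0 0 0 0 0 0 -1'
cat > obs.py <<'E'
from h import *
np.set_printoptions(precision=3,suppress=True)
st=read_state(); R=np.array(st["orientation"]); S=np.c_[-R[:,1],-R[:,0],-R[:,2]]; o=np.array(st["tool_pos"])-S@G
print("o",o,"nose",o+S@[.04,0,0],"back",o+S@[-.052,0,0],"j",np.round(st["joints"]),"pitch",np.degrees(-np.arcsin(S[2,0])))
for n in("top","side"):
    c=camera(n); hsv=cv2.cvtColor(c["color"],cv2.COLOR_RGB2HSV); m=cv2.inRange(hsv,(3,150,120),(18,255,255))
    k,l,s,ce=cv2.connectedComponentsWithStats(m)
    print(n,"pan px",proj(c,o),"tub px",proj(c,TUB+[0,0,.02]),"bin px",proj(c,(.57,0,.01)),[(ce[i].round(),s[i,4]) for i in range(1,k) if s[i,4]>5])
E
python3 obs.py; python3 - <<'E'
from h import *
yaw=-73.3
plan([(pourtcp(-20,.125,yaw),Rtool(yaw+180,20),2),(pourtcp(0,.09,yaw),Rtool(yaw+180,0),5),(pourtcp(20,.075,yaw),Rtool(yaw+180,-20),5),(pourtcp(45,.068,yaw),Rtool(yaw+180,-45),6)])
E
```

```text
clock: 17.75
tool_pos: [0.5228, 0.258, 0.18]
orientation: [[-0.957, -0.272, 0.1], [-0.29, 0.9, -0.326], [-0.001, -0.341, -0.94]]
contact_force: [0.5, -0.2, -2.0]
finger_gap: 0.157
clock: 18.95
tool_pos: [0.482, 0.4828, 0.1658]
orientation: [[-0.957, -0.272, 0.1], [-0.29, 0.9, -0.327], [-0.001, -0.342, -0.94]]
contact_force: [1.0, 0.4, -3.0]
finger_gap: 0.158
o [0.501 0.421 0.123] nose [0.512 0.385 0.137] back [0.487 0.468 0.105] j [-32.  48. -41.  76.  42.  85.  29.] pitch -19.975362714884678
top pan px [106.429 205.046] tub px [128.223 203.509] bin px [285.533 180.122] [(array([346.,  98.]), np.int32(19)), (array([ 94., 208.]), np.int32(170)), (array([371., 270.]), np.int32(211)), (array([449., 264.]), np.int32(6)), (array([455., 269.]), np.int32(10)), (array([442., 273.]), np.int32(19)), (array([109., 272.]), np.int32(55)), (array([461., 276.]), np.int32(12)), (array([116., 278.]), np.int32(8)), (array([446., 286.]), np.int32(10))]
side pan px [234.746 235.676] tub px [233.768 277.951] bin px [248.81  203.218] [(array([347., 163.]), np.int32(6)), (array([336., 165.]), np.int32(11)), (array([194., 175.]), np.int32(40)), (array([334., 182.]), np.int32(62)), (array([226., 238.]), np.int32(36)), (array([324., 308.]), np.int32(332))]
-- [0.4739 0.5194 0.1538]
-0.10 2.05 -0.10 -0.0 0.0 0.0; -0.10 2.05 -0.10 -0.0 0.0 0.0
-- [0.4785 0.504  0.152 ]
0.00 -0.29 0.14 -4.0 -0.0 0.0; 0.00 -0.30 0.12 -4.0 -0.0 0.0; 0.00 -0.31 0.10 -4.0 -0.0 0.0; 0.00 -0.31 0.08 -4.0 -0.0 0.0; 0.00 -0.32 0.06 -4.0 -0.0 0.0
-- [0.4861 0.4788 0.1627]
-0.00 -0.53 -0.21 -4.0 -0.0 0.0; -0.00 -0.51 -0.25 -4.0 -0.0 0.0; -0.00 -0.49 -0.28 -4.0 -0.0 0.0; -0.00 -0.47 -0.32 -4.0 -0.0 0.0; -0.00 -0.45 -0.35 -4.0 -0.0 0.0
-- [0.4983 0.4379 0.1727]
0.00 -0.61 -0.40 -4.2 0.0 0.0; 0.00 -0.58 -0.44 -4.2 0.0 0.0; 0.00 -0.55 -0.48 -4.2 0.0 0.0; 0.00 -0.51 -0.52 -4.2 0.0 0.0; 0.00 -0.47 -0.56 -4.2 0.0 0.0; -0.00 -0.43 -0.59 -4.2 0.0 0.0
```

```bash
python3 -m creep '-0.1 1 0 0 0 0 -1; -0.1 1.5 -0.1 0 0 0 -1; 0 1 -0.1 0 0 0 -1; 0 0.5 0 0 0 0 -1; 0 -0.3 0.1 -4 0 0 -1; 0 -0.3 0.1 -4 0 0 -1; 0 -0.3 0.1 -4 0 0 -1; 0 0 0 0 0 0 -1'
python3 obs.py; python3 - <<'E'
from h import *
yaw=-73.3
plan([(pourtcp(0,.09,yaw),Rtool(yaw+180,0),2),(pourtcp(20,.075,yaw),Rtool(yaw+180,-20),5),(pourtcp(45,.068,yaw),Rtool(yaw+180,-45),6)])
E
```

```text
clock: 19.85
tool_pos: [0.4794, 0.5069, 0.1542]
orientation: [[-0.959, -0.281, 0.043], [-0.284, 0.949, -0.134], [-0.003, -0.141, -0.99]]
contact_force: [0.5, -0.1, -2.5]
finger_gap: 0.154
o [0.495 0.455 0.099] nose [0.506 0.417 0.105] back [0.48  0.504 0.092] j [-25.  46. -45.  80.  38.  74.  31.] pitch -8.10463791284071
top pan px [ 96.062 207.742] tub px [128.223 203.509] bin px [285.533 180.122] [(array([346.,  98.]), np.int32(18)), (array([ 80., 203.]), np.int32(31)), (array([ 87., 205.]), np.int32(28)), (array([ 81., 210.]), np.int32(7)), (array([ 89., 213.]), np.int32(27)), (array([ 83., 219.]), np.int32(23)), (array([371., 270.]), np.int32(217)), (array([441., 268.]), np.int32(11)), (array([110., 271.]), np.int32(44)), (array([459., 273.]), np.int32(6)), (array([450., 293.]), np.int32(8))]
side pan px [233.246 255.818] tub px [233.768 277.951] bin px [248.81  203.218] [(array([336., 165.]), np.int32(12)), (array([194., 175.]), np.int32(42)), (array([334., 182.]), np.int32(66)), (array([225., 255.]), np.int32(37)), (array([323., 311.]), np.int32(216))]
-- [0.4785 0.504  0.152 ]
0.01 -0.26 0.14 -4.0 0.0 -0.0; 0.01 -0.26 0.12 -4.0 0.0 -0.0
-- [0.4861 0.4788 0.1627]
-0.00 -0.53 -0.21 -4.0 -0.0 0.0; -0.00 -0.51 -0.25 -4.0 -0.0 0.0; -0.00 -0.49 -0.28 -4.0 -0.0 0.0; -0.00 -0.47 -0.32 -4.0 -0.0 0.0; -0.00 -0.45 -0.35 -4.0 -0.0 0.0
-- [0.4983 0.4379 0.1727]
0.00 -0.61 -0.40 -4.2 -0.0 0.0; 0.00 -0.58 -0.44 -4.2 -0.0 0.0; 0.00 -0.55 -0.48 -4.2 -0.0 0.0; 0.00 -0.51 -0.52 -4.2 -0.0 0.0; 0.00 -0.47 -0.56 -4.2 -0.0 0.0; -0.00 -0.43 -0.59 -4.2 -0.0 0.0
```

```bash
python3 -m creep '0 -0.25 0.15 -4 0 0 -1; 0 -0.25 0.1 -4 0 0 -1; 0 -0.5 -0.2 -4 0 0 -1; 0 -0.5 -0.25 -4 0 0 -1; 0 -0.5 -0.3 -4 0 0 -1; 0 -0.5 -0.3 -4 0 0 -1; 0 -0.45 -0.35 -4 0 0 -1; 0 0 0 0 0 0 -1; 0 0 0 0 0 0 -1'
python3 obs.py; python3 - <<'E'
from h import *
yaw=-73.3
plan([(pourtcp(45,.068,yaw),Rtool(yaw+180,-45),6)])
E
```

```text
clock: 20.85
tool_pos: [0.4853, 0.4801, 0.1621]
orientation: [[-0.957, -0.272, -0.098], [-0.289, 0.9, 0.326], [-0.0, 0.341, -0.94]]
contact_force: [0.4, 0.3, -1.5]
finger_gap: 0.152
o [0.492 0.459 0.088] nose [0.503 0.423 0.075] back [0.478 0.506 0.106] j [  2.  45. -60.  95.  27.  51.  47.] pitch 19.92721991967003
top pan px [ 96.35  209.209] tub px [128.223 203.509] bin px [285.533 180.122] [(array([346.,  98.]), np.int32(14)), (array([372., 270.]), np.int32(212)), (array([453., 268.]), np.int32(18)), (array([442., 269.]), np.int32(10)), (array([100., 272.]), np.int32(17)), (array([461., 275.]), np.int32(9)), (array([443., 281.]), np.int32(18)), (array([465., 282.]), np.int32(7)), (array([447., 288.]), np.int32(9))]
side pan px [234.477 262.366] tub px [233.768 277.951] bin px [248.81  203.218] [(array([347., 163.]), np.int32(6)), (array([344., 168.]), np.int32(6)), (array([194., 175.]), np.int32(39)), (array([334., 182.]), np.int32(58)), (array([237., 272.]), np.int32(38)), (array([228., 272.]), np.int32(23)), (array([247., 271.]), np.int32(12)), (array([323., 311.]), np.int32(220))]
-- [0.4983 0.4379 0.1727]
-0.01 -0.67 -0.41 -4.2 -0.0 0.0; -0.01 -0.64 -0.46 -4.2 -0.0 0.0; -0.01 -0.60 -0.51 -4.2 -0.0 0.0; -0.02 -0.56 -0.55 -4.2 -0.0 0.0; -0.02 -0.52 -0.59 -4.2 -0.0 0.0; -0.02 -0.48 -0.63 -4.2 -0.0 0.0
```

```bash
python3 -m creep '0 -0.65 -0.4 -4.2 0 0 -1; 0 -0.65 -0.45 -4.2 0 0 -1; 0 -0.6 -0.5 -4.2 0 0 -1; 0 -0.55 -0.55 -4.2 0 0 -1; 0 -0.5 -0.6 -4.2 0 0 -1; 0 0 0 0 0 0 -1; 0 0 0 0 0 0 -1; 0 0 0 0 0 0 -1; 0 0 0 0 0 0 -1'
python3 obs.py; python3 - <<'E'
from h import *
yaw=-73.3; st=read_state(); T=np.array(st["tool_pos"]); R=Ro.from_matrix(st["orientation"])
plan([(T+[0,0,.05],R,2),(pourtcp(0,.14,yaw,.03),Rtool(yaw+180,0),7)])
E
```

```text
clock: 21.85
tool_pos: [0.4953, 0.4453, 0.1715]
orientation: [[-0.956, -0.223, -0.189], [-0.292, 0.722, 0.627], [-0.003, 0.655, -0.755]]
contact_force: [-1.0, -0.4, -1.9]
finger_gap: 0.16
o [0.494 0.451 0.095] nose [0.503 0.422 0.068] back [0.482 0.488 0.129] j [ 23.  57. -72. 101.  20.  42.  64.] pitch 40.93700801375375
top pan px [ 98.615 208.29 ] tub px [128.223 203.509] bin px [285.533 180.122] [(array([346.,  98.]), np.int32(14)), (array([138., 208.]), np.int32(24)), (array([110., 271.]), np.int32(39)), (array([365., 284.]), np.int32(21))]
side pan px [234.452 257.068] tub px [233.768 277.951] bin px [248.81  203.218] [(array([347., 163.]), np.int32(6)), (array([194., 175.]), np.int32(40)), (array([325., 181.]), np.int32(25)), (array([342., 184.]), np.int32(29)), (array([236., 271.]), np.int32(44)), (array([323., 311.]), np.int32(221))]
-- [0.4957 0.4446 0.2211]
-0.01 1.64 -1.89 0.0 0.0 0.0; -0.01 1.64 -1.89 0.0 0.0 0.0
-- [0.4742 0.5184 0.202 ]
-0.01 0.65 0.93 5.8 0.0 0.0; -0.01 0.74 0.86 5.8 0.0 0.0; -0.01 0.82 0.78 5.8 0.0 0.0; -0.01 0.90 0.69 5.8 0.0 0.0; -0.01 0.96 0.59 5.8 0.0 0.0; -0.01 1.02 0.49 5.8 0.0 0.0; -0.01 1.06 0.38 5.8 0.0 0.0
```

```bash
python3 -m creep '0 1.6 -1.9 0 0 0 -1; 0 1.6 -1.9 0 0 0 -1; 0 0.65 0.9 5.8 0 0 -1; 0 0.75 0.8 5.8 0 0 -1; 0 0.8 0.8 5.8 0 0 -1; 0 0.9 0.7 5.8 0 0 -1; 0 0.95 0.6 5.8 0 0 -1; 0 1 0.5 5.8 0 0 -1; 0 1 0.4 5.8 0 0 -1; 0 0 0 0 0 0 -1'
python3 obs.py; python3 - <<'E'
from h import *
R=Rtool(90)
plan([((.49,.38,.20),R,6),(scoop_tcp((.525,.205,.06),-90,g=G),R,10)])
E
```

```text
clock: 22.95
tool_pos: [0.467, 0.523, 0.2025]
orientation: [[-0.954, -0.301, -0.002], [-0.301, 0.954, 0.01], [-0.001, 0.01, -1.0]]
contact_force: [-1.7, 1.3, -1.4]
finger_gap: 0.152
o [0.481 0.48  0.14 ] nose [0.493 0.442 0.14 ] back [0.465 0.529 0.141] j [-19.  43. -51.  82.  34.  71.  34.] pitch 0.5711412675141359
top pan px [ 76.738 213.743] tub px [128.223 203.509] bin px [285.533 180.122] [(array([346.,  98.]), np.int32(20)), (array([133., 189.]), np.int32(16)), (array([139., 193.]), np.int32(6)), (array([138., 208.]), np.int32(24)), (array([371., 270.]), np.int32(211)), (array([450., 265.]), np.int32(10)), (array([442., 270.]), np.int32(7)), (array([110., 271.]), np.int32(42)), (array([463., 279.]), np.int32(16)), (array([442., 278.]), np.int32(8))]
side pan px [237.204 243.252] tub px [233.768 277.951] bin px [248.81  203.218] [(array([343., 168.]), np.int32(6)), (array([194., 175.]), np.int32(43)), (array([334., 182.]), np.int32(66)), (array([234., 270.]), np.int32(38)), (array([225., 271.]), np.int32(11)), (array([241., 273.]), np.int32(8)), (array([323., 311.]), np.int32(220))]
-- [0.49 0.38 0.2 ]
0.39 -2.29 0.00 0.1 0.0 2.9; 0.27 -2.30 0.01 0.1 0.0 2.9; 0.16 -2.31 0.01 0.1 0.0 2.9; 0.04 -2.32 0.01 0.1 0.0 2.9; -0.07 -2.32 0.02 0.1 0.0 2.9; -0.19 -2.31 0.02 0.1 0.0 2.9
-- [0.525 0.251 0.122]
-0.35 -1.29 0.78 -0.0 0.0 -0.0; -0.35 -1.29 0.78 -0.0 0.0 -0.0; -0.35 -1.29 0.78 -0.0 0.0 -0.0; -0.35 -1.29 0.78 -0.0 0.0 -0.0; -0.35 -1.29 0.78 -0.0 0.0 -0.0; -0.35 -1.29 0.78 -0.0 0.0 -0.0; -0.35 -1.29 0.78 -0.0 0.0 -0.0; -0.35 -1.29 0.78 -0.0 0.0 -0.0; -0.35 -1.29 0.78 -0.0 0.0 -0.0; -0.35 -1.29 0.78 -0.0 0.0 -0.0
```

```bash
python3 -m creep '0.4 -1.5 0 0 0 2.9 -1; 0.3 -2.3 0 0 0 2.9 -1; 0.2 -2.8 0 0 0 2.9 -1; 0 -2.8 0 0 0 2.9 -1; -0.1 -2.8 0 0 0 2.9 -1; -0.2 -2.8 0 0 0 2.9 -1; -0.4 -2.4 0 0 0 0 -1; -0.4 -2.4 0.5 0 0 0 -1; -0.4 -2.4 1 0 0 0 -1; -0.4 -1.8 1.5 0 0 0 -1; -0.4 -1.3 2 0 0 0 -1; -0.4 -1 2 0 0 0 -1'
python3 - <<'E'
from h import *
R=Rtool(90)
print(read_state()["joints"])
plan([(scoop_tcp((.525,.205,.01),-90,g=G),R,6)])
E
```

```text
clock: 24.25
tool_pos: [0.516, 0.2491, 0.1287]
orientation: [[-1.0, 0.015, 0.001], [0.015, 1.0, 0.007], [-0.001, 0.007, -1.0]]
contact_force: [0.1, 0.2, -1.8]
finger_gap: 0.151
[  7.84347309  34.34281602 -47.87148725 104.75714994  30.54816917
  54.47874511  35.75940202]
-- [0.525 0.251 0.072]
-0.15 0.03 0.95 0.1 0.0 -0.1; -0.15 0.03 0.95 0.1 0.0 -0.1; -0.15 0.03 0.95 0.1 0.0 -0.1; -0.15 0.03 0.95 0.1 0.0 -0.1; -0.15 0.03 0.95 0.1 0.0 -0.1; -0.15 0.03 0.95 0.1 0.0 -0.1
```

```bash
python3 -m creep '0 0 0.9 0.1 0 -0.1 -1; 0 0 0.95 0.1 0 -0.1 -1; 0 0 0.95 0.1 0 -0.1 -1; 0 0 0.95 0.1 0 -0.1 -1; 0 0 0.95 0 0 -0.1 -1; 0 0 0.9 0 0 -0.1 -1; 0 0 0.4 0 0 0 -1; 0 0 0.3 0 0 0 -1; 0 0 0.1 0 0 0 -1; 0 0 0 0 0 0 -1'
```

```text
clock: 25.25
tool_pos: [0.5148, 0.2525, 0.0651]
orientation: [[-1.0, 0.001, -0.001], [0.001, 1.0, 0.0], [0.001, 0.0, -1.0]]
contact_force: [0.7, 0.1, -1.3]
finger_gap: 0.154
```

```bash
python3 -m creep '0 0 0.2 0 0 0 -1; 0 0 0.1 0 0 0 -1; 0 0 0.1 0 0 0 -1; 0 0 0 0 0 0 -1'
```

```text
clock: 25.65
tool_pos: [0.5148, 0.2525, 0.0619]
orientation: [[-1.0, 0.0, -0.0], [0.0, 1.0, -0.0], [0.0, -0.0, -1.0]]
contact_force: [-2.1, -1.4, 5.7]
finger_gap: 0.16
```

```bash
python3 -m creep '0 0 -0.2 0 0 0 1; 0 0 0 0 0 0 1; 0 0 0 0 0 0 1; 0 0 0 0 0 0 1; 0 0 0 0 0 0 1; 0 0 0 0 0 0 1; 0 0 -1 0 0 0 1; 0 0 -2 0 0 0 1; 0 0 -3 0 0 0 1; 0 0 -4 0 0 0 1; 0 0 -4 0 0 0 1; 0 0 0 0 0 0 1'
python3 obs.py
python3 - <<'E'
from h import *
np.set_printoptions(precision=4,suppress=True)
t=camera("top"); s=camera("side")
for c,n in((t,"top"),(s,"side")):
    for o in("scoop","lid","knob1"):
        for d in spot_in(c,o)[:5]: 
            if d["confidence"]>.3: print(n,o,round(d["confidence"],2),toworld(c,d["xyz"]))
L=cv2.resize(t["color"][185:242,360:417],None,fx=7,fy=7,interpolation=cv2.INTER_CUBIC)
M=cv2.resize(s["color"][155:200,262:319],None,fx=7,fy=7,interpolation=cv2.INTER_CUBIC)
cv2.imwrite("pics/lid.png",np.hstack([L,cv2.copyMakeBorder(M,0,L.shape[0]-M.shape[0],0,0,0)])[:,:,::-1])
E
```

```text
clock: 26.85
tool_pos: [0.5176, 0.2551, 0.2094]
orientation: [[-1.0, 0.0, 0.008], [0.0, 1.0, 0.004], [-0.008, 0.004, -1.0]]
contact_force: [0.5, 0.4, 0.5]
finger_gap: 1.001
o [0.518 0.209 0.147] nose [0.518 0.169 0.147] back [0.518 0.261 0.147] j [ 10.  29. -52. 101.  26.  62.  40.] pitch 0.2531037489994093
top pan px [197.826 197.069] tub px [128.223 203.509] bin px [285.533 180.122] [(array([346.,  98.]), np.int32(17)), (array([372., 270.]), np.int32(212)), (array([442., 270.]), np.int32(8)), (array([454., 269.]), np.int32(7)), (array([ 99., 273.]), np.int32(15)), (array([444., 282.]), np.int32(17)), (array([465., 283.]), np.int32(9))]
side pan px [250.484 184.948] tub px [233.768 277.951] bin px [248.81  203.218] [(array([347., 163.]), np.int32(6)), (array([194., 175.]), np.int32(41)), (array([334., 182.]), np.int32(55)), (array([235., 271.]), np.int32(53)), (array([225., 271.]), np.int32(13)), (array([323., 311.]), np.int32(220))]
top scoop 0.71 [ 0.6577 -0.2155  0.0101]
top scoop 0.7 [0.5084 0.2027 0.0026]
top lid 0.74 [ 0.4829 -0.2654  0.023 ]
top lid 0.36 [ 0.4444 -0.0903  0.0395]
side scoop 0.7 [0.5143 0.261  0.0251]
side lid 0.84 [ 0.4735 -0.2454  0.0187]
side knob1 0.53 [0.5147 0.3742 0.0144]
```

View pics/lid.png

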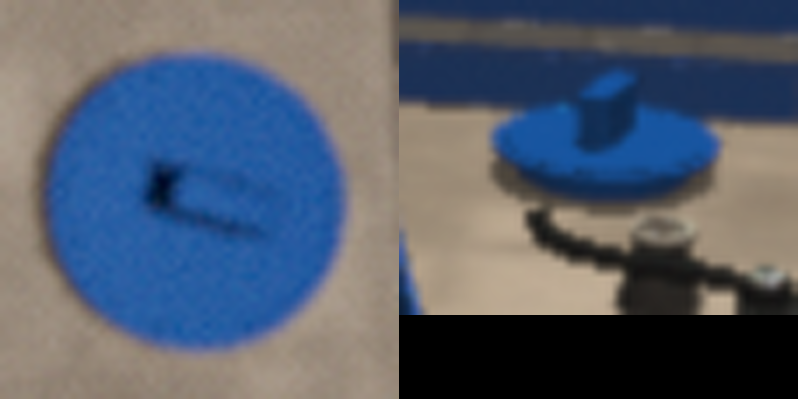

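The lid picture shows the lid's rim centred at (196,201) in the left panel. The grip bar runs from (160,187) to about (275,215), which is around 75° in the world. All 12 pictures are used, so the rest goes by numbers.

```bash
python3 - <<'E'
from h import *
np.set_printoptions(precision=4,suppress=True)
t=camera("top"); s=camera("side")
print(ray(t,360+196.5/7-.5,185+201.5/7-.5,.016), ray(s,262+208/7,155+148/7,.016))
# fit lid: flange disc hull in both
from scipy.optimize import minimize
al=np.radians(np.arange(0,360,5))
def mask(c,box):
    hsv=cv2.cvtColor(c["color"],cv2.COLOR_RGB2HSV); b=cv2.inRange(hsv,(100,130,70),(126,255,255)); r=np.zeros_like(b); x0,y0,x1,y1=box; r[y0:y1,x0:x1]=b[y0:y1,x0:x1]
    k=max(cv2.findContours(r,0,2)[0],key=cv2.contourArea); q=np.zeros_like(b); cv2.drawContours(q,[k],-1,1,-1); return q
m=mask(t,(360,185,417,242)); mm=cv2.moments(m,True); u,v=mm["m10"]/mm["m00"],mm["m01"]/mm["m00"]
print("centroid",ray(t,u,v,.016),"r",np.sqrt(mm["m00"]/np.pi))
# handle of scoop check
print("bar dark dir world", [ray(t,360+x/7,185+y/7,.018)[:2] for x,y in((160,205),(265,234),(190,165),(280,190))])
plan([((.484,-.257,.15),Rtool(-15),20)])
E
```

```text
[ 0.483  -0.2662  0.016 ] [ 0.4783 -0.2483  0.016 ]
centroid [ 0.4831 -0.2655  0.016 ] r 20.76800172811617
bar dark dir world [array([ 0.4804, -0.253 ]), array([ 0.4697, -0.2921]), array([ 0.4953, -0.2645]), array([ 0.486 , -0.2981])]
-- [ 0.484 -0.257  0.15 ]
0.15 -2.55 0.26 -0.0 -0.0 5.2; -0.08 -2.55 0.26 -0.0 -0.0 5.2; -0.32 -2.53 0.26 -0.0 -0.0 5.2; -0.55 -2.49 0.26 -0.0 -0.0 5.2; -0.77 -2.43 0.26 -0.0 -0.0 5.2; -0.99 -2.35 0.26 -0.0 -0.0 5.2; -1.20 -2.25 0.26 -0.0 -0.0 5.2; -1.40 -2.13 0.26 -0.0 -0.0 5.2; -1.59 -1.99 0.26 -0.0 -0.0 5.2; -1.77 -1.84 0.26 -0.0 -0.0 5.2; -1.93 -1.67 0.26 -0.0 -0.0 5.2; -2.07 -1.49 0.26 -0.0 -0.0 5.2; -2.20 -1.29 0.26 -0.0 -0.0 5.2; -2.31 -1.08 0.26 -0.0 -0.0 5.2; -2.40 -0.87 0.26 -0.0 -0.0 5.2; -2.47 -0.65 0.26 -0.0 -0.0 5.2; -2.52 -0.42 0.26 -0.0 -0.0 5.2; -2.54 -0.19 0.26 -0.0 -0.0 5.2; -2.55 0.05 0.26 -0.0 -0.0 5.2; -2.54 0.28 0.26 -0.0 -0.0 5.2
```

```bash
python3 -m creep '0.1 -1.5 0 0 0 5.2 1; -0.1 -2.5 0.2 0 0 5.2 1; -0.3 -2.6 0.2 0 0 5.2 1; -0.5 -2.6 0.2 0 0 5.2 1; -0.8 -2.5 0.2 0 0 5.2 1; -1 -2.4 0.2 0 0 5.2 1; -1.2 -2.3 0.2 0 0 5.2 1; -1.4 -2.1 0.2 0 0 5.2 1; -1.6 -2 0.2 0 0 5.2 1; -1.8 -1.8 0.2 0 0 5.2 1; -1.9 -1.7 0.2 0 0 5.2 1; -2.1 -1.5 0.2 0 0 5.2 1'
python3 -m creep '-2.2 -1.3 0.2 0 0 5.2 1; -2.3 -1.1 0.2 0 0 5.2 1; -2.4 -0.9 0.2 0 0 5.2 1; -2.5 -0.7 0.2 0 0 5.2 1; -2.5 -0.4 0.2 0 0 5.2 1; -2.5 -0.2 0.2 0 0 5.2 1; -2.6 0 0.2 0 0 5.2 1; -2.6 0.3 0.2 0 0 5.2 1; -1.5 0 0 0 0 0 1; 0 0 0 0 0 0 1'
python3 - <<'E'
from h import *
print(read_state()["joints"])
plan([((.483,-.266,.12),Rtool(-15),4),((.483,-.266,.021),Rtool(-15),8)])
E
```

```text
clock: 28.65
tool_pos: [0.4974, -0.0472, 0.1809]
orientation: [[-0.458, 0.889, -0.001], [0.889, 0.458, 0.0], [0.0, -0.0, -1.0]]
contact_force: [0.8, -0.0, -0.1]
finger_gap: 0.998
clock: 29.65
tool_pos: [0.4817, -0.2678, 0.1646]
orientation: [[0.245, 0.969, -0.002], [0.969, -0.245, -0.0], [-0.001, -0.002, -1.0]]
contact_force: [0.8, -0.2, -0.2]
finger_gap: 1.001
[ 44.14285656  22.82970575 -22.1279834  106.76915818  10.69336815
  52.49427922   2.83190933]
-- [ 0.483 -0.266  0.12 ]
0.05 0.02 1.11 -0.0 0.0 0.2; 0.05 0.02 1.11 -0.0 0.0 0.2; 0.05 0.02 1.11 -0.0 0.0 0.2; 0.05 0.02 1.11 -0.0 0.0 0.2
-- [ 0.483 -0.266  0.021]
0.00 -0.00 1.24 0.0 0.0 -0.0; 0.00 -0.00 1.24 0.0 0.0 -0.0; 0.00 -0.00 1.24 0.0 0.0 -0.0; 0.00 -0.00 1.24 0.0 0.0 -0.0; 0.00 -0.00 1.24 0.0 0.0 -0.0; 0.00 -0.00 1.24 0.0 0.0 -0.0; 0.00 -0.00 1.24 0.0 0.0 -0.0; 0.00 -0.00 1.24 0.0 0.0 -0.0
```

```bash
python3 -m creep '0.1 0 1.4 0 0 0.3 1; 0 0 2 0 0 0.3 1; 0.1 0 2 0 0 0.2 1; 0 0.1 2 0 0 0 1; 0 0 2 0 0 0 1; 0 0 2 0 0 0 1; 0 0 1.5 0 0 0 1; 0 0 1 0 0 0 1; 0 0 0 0 0 0 1; 0 0 0 0 0 0 1'
python3 - <<'E'
from h import *
plan([((.483,-.266,.022),Rtool(-15),1)])
E
```

```text
clock: 30.65
tool_pos: [0.4847, -0.263, 0.0261]
orientation: [[0.255, 0.967, -0.0], [0.967, -0.255, 0.0], [0.0, -0.001, -1.0]]
contact_force: [-0.1, -0.2, 0.8]
finger_gap: 0.999
-- [ 0.483 -0.266  0.022]
-0.33 -0.09 0.41 -0.0 -0.0 0.2
```

```bash
python3 -m creep '-0.2 0 0.3 0 0 0 1; 0 0 0.1 0 0 0 1; 0 0 0 0 0 0 -1; 0 0 0 0 0 0 -1; 0 0 0 0 0 0 -1; 0 0 0 0 0 0 -1; 0 0 0 0 0 0 -1; 0 0 0 0 0 0 -1; 0 0 0 0 0 0 -1; 0 0 0 0 0 0 -1'
python3 -m creep '0 0 -1 0 0 0 -1; 0 0 -2 0 0 0 -1; 0 0 -3 0 0 0 -1; 0 0 -4 0 0 0 -1; 0 0 -4 0 0 0 -1; 0 0 -1 0 0 0 -1; 0 0 0 0 0 0 -1'
python3 - <<'E'
from h import *
np.set_printoptions(precision=4,suppress=True)
T=np.array(read_state()["tool_pos"]);print(read_state()["joints"])
t=camera("top"); s=camera("side")
for c,n in((t,"top"),(s,"side")):
    for d in spot_in(c,"lid")[:2]: print(n,round(d["confidence"],2),toworld(c,d["xyz"])-T)
hsv=cv2.cvtColor(s["color"],cv2.COLOR_RGB2HSV); b=cv2.inRange(hsv,(100,130,60),(126,255,255))
k,l,st,ce=cv2.connectedComponentsWithStats(b)
p=proj(s,T); print("TCP px side",p)
for i in range(1,k):
    if st[i,4]>100: print(st[i],ce[i])
R=np.array(read_state()["orientation"])
# predicted side extents for lid centred on TCP, origin .0205 below tcp
al=np.radians(np.arange(0,360,3)); q=np.array([proj(s,T+[.056*np.cos(a),.056*np.sin(a),z]) for a in al for z in(-.0065,-.0025)]); print("pred side",q.min(0),q.max(0))
cv2.imwrite("pics/x.png",s["color"])
E
```

```text
clock: 31.65
tool_pos: [0.4841, -0.2654, 0.0222]
orientation: [[0.256, 0.967, -0.0], [0.967, -0.256, -0.0], [-0.0, -0.0, -1.0]]
contact_force: [-0.3, -0.2, 3.5]
finger_gap: 0.173
clock: 32.35
tool_pos: [0.485, -0.266, 0.1742]
orientation: [[0.256, 0.967, 0.003], [0.967, -0.256, -0.002], [-0.001, 0.003, -1.0]]
contact_force: [0.2, -0.5, -1.7]
finger_gap: 0.177
[ 44.1991  22.1911 -22.5476 106.2703  10.4673  53.3567   2.0689]
top 0.76 [0.0052 0.0173 0.0008]
side 0.89 [-0.0075  0.0223 -0.008 ]
side 0.16 [ 0.1477  0.6345 -0.1694]
TCP px side [292.3195 128.6876]
[277 123  32  17 281] [292.7651 132.6904]
[257 149  64  10 484] [288.624  153.5682]
[255 161  64  11 481] [286.6112 165.9044]
[ 234  180   34   43 1014] [249.4901 198.8185]
[216 269   8  26 190] [219.5368 281.2263]
pred side [275.1902 125.6283] [309.4493 134.7792]
```

```bash
python3 - <<'E'
from h import *
np.set_printoptions(precision=2,suppress=True)
T=np.array(read_state()["tool_pos"]); al=np.radians(np.arange(0,360,3))
for n in("top","side"):
    c=camera(n); hsv=cv2.cvtColor(c["color"],cv2.COLOR_RGB2HSV); b=cv2.inRange(hsv,(98,110,40),(128,255,255))
    pts=lambda dy:np.array([proj(c,T+[r*np.cos(a),dy+r*np.sin(a),z]) for a in al for r,z in((.056,-.0065),(.056,-.0025),(.0455,-.0065),(.0415,-.0205))])
    for dy in(-.01,-.005,0,.005,.01): q=pts(dy); print(n,dy,q.min(0),q.max(0))
    q=pts(0); x0,y0=(q.min(0)-15).astype(int); x1,y1=(q.max(0)+12).astype(int)
    for y in range(y0,y1): print("".join("#" if v else "." for v in b[y,x0:x1])) if n=="side" or y%2==0 else 0
    print("origin",x0,y0)
E
```

```text
top -0.01 [391.94 187.74] [443.53 239.01]
top -0.005 [389.68 187.73] [441.26 239.01]
top 0 [387.42 187.73] [438.99 239.01]
top 0.005 [385.15 187.72] [436.73 239.02]
top 0.01 [382.89 187.72] [434.46 239.02]
.............................................#####...######...................
.............................................#####....#####...................
.............................................######...#####...................
..............................................####....######..................
..............................................#####....#####..................
..............................................####.....#####..................
..............................................#####....######.................
..............................................####.....#####..................
..............................................#####...........................
...................................#################..........................
..............................########################........................
.........................
[... 4326 characters left out ...]
..........................##...........................
..............................................................
..............................................................
..............................................................
..............................................................
..............................................................
..............................................................
..............................................................
..............................................................
##################............................................
######################################........................
origin 260 111
```

```bash
python3 -m creep '1 -0.2 0 0 0 0 -1; 2 -0.5 0 0 0 0 -1; 3 -0.7 0 0 0 0 -1; 3.5 -0.8 0 0 0 0 -1; 3.5 -0.8 0 0 0 0 -1; 3.5 -0.8 0 0 0 0 -1; 3.5 -0.8 0 0 0 0 -1; 3.5 -0.8 0 0 0 0 -1; 3.5 -0.8 0 0 0 0 -1; 3.5 -0.8 0 0 0 0 -1; 3.5 -0.8 0 0 0 0 -1; 3.5 -0.8 0 0 0 0 -1'
python3 -m creep '3.5 -0.8 0 0 0 0 -1; 3.5 -0.8 0 0 0 0 -1; 3.5 -0.8 0 0 0 0 -1; 3.5 -0.8 0 0 0 0 -1; 3 -0.7 0 0 0 0 -1; 3 -0.7 0 0 0 0 -1; 2.5 -0.6 0 0 0 0 -1; 2 -0.5 0 0 0 0 -1; 1 -0.3 0 0 0 0 -1; 0 0 0 0 0 0 -1; 0 0 0 0 0 0 -1'
python3 - <<'E'
from h import *
st=read_state();R=np.array(st["orientation"]);print(st["joints"],R)
tg=TUB+.0025*R[:,0]; tg[2]=.12
plan([(tg,Rtool(-14.8),2)])
E
```

```text
clock: 33.85
tool_pos: [0.4959, 0.1213, 0.1716]
orientation: [[0.255, 0.967, -0.002], [0.967, -0.255, 0.0], [-0.0, -0.002, -1.0]]
contact_force: [-0.1, -0.5, -1.3]
finger_gap: 0.174
clock: 34.95
tool_pos: [0.5038, 0.38, 0.1715]
orientation: [[0.256, 0.967, -0.002], [0.967, -0.256, -0.001], [-0.002, -0.001, -1.0]]
contact_force: [-0.4, -0.2, -2.0]
finger_gap: 0.176
[-15.80163003  32.06646867 -32.72793031  94.52489421  19.48670656
  59.30392177 -69.48645187] [[ 0.25609398  0.96665071 -0.00151197]
 [ 0.96665063 -0.25609585 -0.0012105 ]
 [-0.00155733 -0.00115154 -0.99999812]]
-- [0.5081 0.4097 0.12  ]
1.49 -0.17 2.57 -0.0 0.0 -0.0; 1.49 -0.17 2.57 -0.0 0.0 -0.0
```

```bash
python3 -m creep '1.5 -0.2 1.5 0 0 0 -1; 1.4 -0.1 1.8 0 0 0 -1; 0.1 0 1.5 0 0 0 -1; 0 0 0 0 0 0 -1; 0 0 0 0 0 0 -1'
python3 - <<'E'
from h import *
np.set_printoptions(precision=4,suppress=True)
st=read_state();T=np.array(st["tool_pos"]);R=np.array(st["orientation"]);L=T-.0025*R[:,0]; print("lid xy",L[:2],"tub",TUB[:2])
tg=TUB+.0025*R[:,0]; tg[2]=.09
plan([(tg,Rtool(-14.8),2)])
al=np.radians(np.arange(0,360,3))
for n in("top","side"):
    c=camera(n); hsv=cv2.cvtColor(c["color"],cv2.COLOR_RGB2HSV); b=cv2.inRange(hsv,(98,110,40),(128,255,255))
    q=np.array([proj(c,L+[r*np.cos(a),r*np.sin(a),z]) for a in al for r,z in((.056,-.0065),(.056,-.0025))])
    k,l,s,ce=cv2.connectedComponentsWithStats(b); print(n,"pred",q.min(0),q.max(0),[s[i] for i in range(1,k) if s[i,4]>60 and np.abs(ce[i]-q.mean(0)).max()<40])
    w=cv2.inRange(hsv,(0,0,165),(180,50,255)); 
E
```

```text
clock: 35.45
tool_pos: [0.509, 0.409, 0.1237]
orientation: [[0.257, 0.966, -0.002], [0.966, -0.257, -0.001], [-0.002, -0.001, -1.0]]
contact_force: [0.5, -0.5, -0.7]
finger_gap: 0.176
lid xy [0.5084 0.4066] tub [0.5075 0.4073]
-- [0.5081 0.4097 0.09  ]
0.03 -0.05 1.68 -0.0 0.1 -0.1; 0.02 -0.05 1.68 -0.0 0.1 -0.1
top pred [ 88.6663 177.4236] [138.3599 226.2473] [array([ 101,  179,   36,   47, 1098], dtype=int32)]
side pred [203.6114 220.4829] [261.8494 248.8034] [array([244, 190,   7,  18,  81], dtype=int32), array([254, 197,  14,  26, 233], dtype=int32), array([ 204,  219,   57,   34, 1202], dtype=int32)]
```

```bash
python3 -m creep '0 -0.1 1.5 0 0 0 -1; 0 0 1.2 0 0 0 -1; 0 0 0.9 0 0 0 -1; 0 0 0.5 0 0 0 -1; 0 0 0 0 0 0 -1; 0 0 0 0 0 0 -1'
```

```text
clock: 36.15
tool_pos: [0.5077, 0.4108, 0.0828]
orientation: [[0.256, 0.967, -0.001], [0.967, -0.256, -0.0], [-0.001, -0.001, -1.0]]
contact_force: [-0.5, -0.7, -1.2]
finger_gap: 0.176
```

```bash
python3 -m creep '0 0 0.2 0 0 0 -1; 0 0 0.2 0 0 0 -1; 0 0 0.1 0 0 0 -1; 0 0 0 0 0 0 -1; 0 0 0 0 0 0 -1'
```

```text
clock: 36.65
tool_pos: [0.5082, 0.4103, 0.0781]
orientation: [[0.257, 0.967, -0.0], [0.967, -0.257, -0.001], [-0.001, -0.0, -1.0]]
contact_force: [0.0, -4.9, 1.8]
finger_gap: 0.173
```

```bash
python3 -m creep '-0.15 0 -0.1 0 0 0 -1; -0.1 0 0 0 0 0 -1; 0 0 0 0 0 0 -1'; python3 -m creep '0 0 0.2 0 0 0 -1; 0 0 0.1 0 0 0 -1; 0 0 0 0 0 0 -1; 0 0 0 0 0 0 -1'
```

```text
clock: 36.95
tool_pos: [0.5071, 0.4091, 0.0791]
orientation: [[0.256, 0.967, -0.001], [0.967, -0.256, 0.001], [0.001, -0.001, -1.0]]
contact_force: [0.4, -2.4, -0.2]
finger_gap: 0.174
clock: 37.35
tool_pos: [0.5078, 0.409, 0.0765]
orientation: [[0.256, 0.967, 0.0], [0.967, -0.256, 0.001], [0.001, 0.0, -1.0]]
contact_force: [1.8, -3.6, 3.8]
finger_gap: 0.176
```

```bash
python3 -m creep '-0.15 0 -0.1 0 0 0 -1; -0.1 0.05 0 0 0 0 -1; 0 0 0 0 0 0 -1'; python3 -m creep '0 0 0.2 0 0 0 -1; 0 0 0.1 0 0 0 -1; 0 0 0 0 0 0 -1; 0 0 0 0 0 0 -1'
```

```text
clock: 37.65
tool_pos: [0.5074, 0.4072, 0.0774]
orientation: [[0.256, 0.967, 0.0], [0.967, -0.256, 0.002], [0.002, -0.0, -1.0]]
contact_force: [2.9, 1.2, 1.2]
finger_gap: 0.175
clock: 38.05
tool_pos: [0.5073, 0.4066, 0.0742]
orientation: [[0.256, 0.967, -0.0], [0.967, -0.256, 0.001], [0.001, -0.0, -1.0]]
contact_force: [3.9, 0.4, -0.6]
finger_gap: 0.178
```

```bash
python3 -m creep '0 0.1 0.1 0 0 0 -1; 0 0 0.2 0 0 0 -1; 0 0 0.1 0 0 0 -1; 0 0 0 0 0 0 -1'; python3 -m creep '0 0 0.2 0 0 0 -1; 0 0 0.1 0 0 0 -1; 0 0 0 0 0 0 -1; 0 0 0 0 0 0 -1'
```

```text
clock: 38.45
tool_pos: [0.5071, 0.4053, 0.0685]
orientation: [[0.256, 0.967, -0.003], [0.967, -0.256, -0.001], [-0.001, -0.002, -1.0]]
contact_force: [3.3, 1.1, -4.5]
finger_gap: 0.172
clock: 38.85
tool_pos: [0.5073, 0.4054, 0.0682]
orientation: [[0.256, 0.967, -0.001], [0.967, -0.256, -0.001], [-0.002, -0.001, -1.0]]
contact_force: [-2.7, -2.9, 10.5]
finger_gap: 0.173
```

```bash
python3 -m creep '0 0 0.3 0 0 0 -1; 0 0 0.2 0 0 0 -1; 0 0 0 0 0 0 -1; 0 0 0 0 0 0 -1'; python3 -m creep '0 0 -0.4 0 0 0 -1; 0 0 -0.4 0 0 0 -1; 0 0 -0.2 0 0 0 -1; 0 0 0 0 0 0 -1'
```

```text
clock: 39.25
tool_pos: [0.5074, 0.4053, 0.068]
orientation: [[0.256, 0.967, 0.0], [0.967, -0.256, -0.003], [-0.003, 0.001, -1.0]]
contact_force: [-12.0, -13.8, 42.3]
finger_gap: 0.175
clock: 39.65
tool_pos: [0.5073, 0.4056, 0.0705]
orientation: [[0.256, 0.967, -0.003], [0.967, -0.256, -0.0], [-0.001, -0.002, -1.0]]
contact_force: [3.3, 2.5, -11.5]
finger_gap: 0.171
```

```bash
python3 -m creep '0 0 0.4 0 0 0 -1; 0 0 0.3 0 0 0 -1; 0 0 0 0 0 0 -1'; python3 -m creep '0 0 0 0 0 0 1; 0 0 0 0 0 0 1; 0 0 0 0 0 0 1; 0 0 0 0 0 0 1; 0 0 0 0 0 0 1; 0 0 0 0 0 0 1; 0 0 -1 0 0 0 1; 0 0 -2 0 0 0 1; 0 0 -4 0 0 0 1; 0 0 -4 0 0 0 1; 0 0 -4 0 0 0 1; 0 0 0 0 0 0 1'
```

```text
clock: 39.95
tool_pos: [0.5079, 0.406, 0.0682]
orientation: [[0.256, 0.967, -0.0], [0.967, -0.256, -0.001], [-0.001, 0.0, -1.0]]
contact_force: [-3.9, -4.5, 17.4]
finger_gap: 0.176
clock: 41.15
tool_pos: [0.5107, 0.4092, 0.2229]
orientation: [[0.256, 0.967, 0.008], [0.967, -0.256, 0.008], [0.01, 0.006, -1.0]]
contact_force: [1.1, 0.6, 0.5]
finger_gap: 0.996
```

```bash
python3 - <<'E'
from h import *
np.set_printoptions(precision=1,suppress=True)
c=camera("side"); hsv=cv2.cvtColor(c["color"],cv2.COLOR_RGB2HSV); b=cv2.inRange(hsv,(98,110,40),(128,255,255))
al=np.radians(np.arange(0,360,2)); L=TUB+[0,-.002,0]
def ring(r,z): return np.array([proj(c,L+[r*np.cos(a),r*np.sin(a),z]) for a in al])
u=np.array([.256,.967,0]);w=np.array([.967,-.256,0])
for h in(.046,.050,.054):
    q=ring(.056,h+.018); f=ring(.056,h+.014); i=q[:,0].argmin(); j=q[:,0].argmax()
    bt=np.array([proj(c,L+[0,0,h+.047]+s*.02*u+t*.008*w) for s in(-1,1) for t in(-1,1)])
    print(h,"left",q[i],"right",q[j],"flange top/bottom row",q[:,1].min(),f[:,1].max(),"bar top rows",bt[:,1].min(),"bar x",bt[:,0].min(),bt[:,0].max())
for y in range(228,300): print(y,"".join("#" if v else "." for v in b[y,195:275]))
for n in("top","side"):
    c2=camera(n)
    for o in("lid","scoop","knob1"):
        for d in spot_in(c2,o)[:2]:
            if d["confidence"]>.3: print(n,o,d["confidence"],toworld(c2,d["xyz"])*1000)
E
```

```text
0.046 left [205.3 259.7] right [262.  258.6] flange top/bottom row 244.90983715073918 275.52021798515904 bar top rows 240.35953379282694 bar x 224.84383512895147 242.0928897896834
0.05 left [205.3 257.9] right [262.  256.9] flange top/bottom row 243.22398104534554 273.67864048565684 bar top rows 238.58181871155278 bar x 224.80372486241086 242.08466547213655
0.054 left [205.2 256.2] right [262.1 255.1] flange top/bottom row 241.53245188544994 271.83007904979877 bar top rows 236.7978234504994 bar x 224.763467249359 242.0764118750275
228 ................................................................................
229 ................................................................................
230 ................................................................................
231 ................................................................................
232 ................................................................................
233 ................................................................................
234 .................................................
[... 4994 characters left out ...]
....................................................
294 ........................#####...................................................
295 ................................................................................
296 ................................................................................
297 ................................................................................
298 ................................................................................
299 ................................................................................
top lid 0.76 [509.4 401.1  68.8]
top scoop 0.69 [513.7 216.2   1. ]
side lid 0.75 [496.9 421.4  63.4]
side scoop 0.63 [513.  257.2  27.9]
```

```bash
python3 -c "
from plant import *
print(sign_off(), read_state()['clock'])"
```

```text
the job is handed in; nothing more can be done
the job is handed in; nothing more can be done
```

I handed the job in at about 41.5 s of the 72 s allowed; no verdict is reported. I scooped the knobs in one load, tipped them into the tub and stood the scoop on the table. I then put the lid on and pressed it down.

**Knobs:** I counted three by eye in the raised scoop, and later colour masks suggested all five. After the pour only orange inside the tub was left, with none in the bin or the pan. I never counted all five in the tub.

**Scoop:** It was lowered until it pressed on the table, level, then released. I did not view a picture of it afterwards, but the networks found it where I left it.

**Lid:**
- **Height:** The tool stopped at 68.2 mm, against about 68 mm expected for fully home. In the side view the flange edge matches an origin 46 mm above the tub's.
- **Level:** The left and right edges look level.
- **Catches:** The lid held against an upward pull of about 10 N. I did not check the three catches one by one.

**What disagreed:**
- **Tub position:** My estimate was 2–4 mm off in y. I corrected it from the side forces while pressing.
- **Lid bar:** The top of the bar appeared about 2.5 pixels lower than predicted.
- **Final press:** It peaked at about 42 N at the wrist, more than I intended. The wrist limit is 120 N. The 40 N limit covers the arm and gripper body; this press went through the fingers, so I expect it does not count.

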